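# Load and lock the tumbling barrel

## Robot

A 6-joint arm with a two-finger parallel gripper is mounted at the origin on a cart in front of the work surface, level with it; the furniture and walls round the work are solid. World frame = base frame: x ahead of the robot, y to its left, z up, the work surface at z = 0. Lengths are in m, angles in rad, forces in N, time in s.
With the tool pointing down it reaches from about 0.25 to 0.725 m from the base axis. Payload 4 kg.
Tool frame: the origin (TCP) lies between the finger pads; the fingertips stand 17 mm ahead of it and the grasp point (between the pads) lies 2 mm behind it; z points along the fingers, x is the direction in which the jaws open and shut, and the axes are right-handed (so a half turn about z gives the same grasp; the last joint's range is limited). The gripper opens to 85 mm and grips with 20 to 120 N. Pads are 22 mm wide; open, the fingers measure 114 mm over their backs; the gripper's body (76 mm by 85 mm) begins 54 mm behind the grasp point. The pads swing forward as they close: fully open they stand 13 mm farther back than shut.
Start: joints at [-1.205, 0.241, 0.005, 1.335, 0, 1.571], TCP at [0.179, -0.467, 0.223] pointing down, gripper open.
Joint ranges: [-2.72, 2.72], [-1.05, 1.87], [-1.09, 1.28], [-1.99, 2.15], [-1.42, 1.44], [-3.14, 3.14]. Speed limits (rad/s): [2.79, 2.79, 3.14, 3.14, 3.14, 3.14].

## Interface

Orientations are given as a unit quaternion [x, y, z, w].
In Python, from workcell import telemetry, cams, workorder gives the robot as it stands. The module is installed in compiled form; this text tells all that it offers.
- The arm moves only by the tool apply_moves, never from a script. Its argument "moves" is a list that holds one entry, the list of rows, each a list of 4 numbers: the shift along the tool's x, y, z in mm, then the turn about the tool's z in degrees. A call has exactly 10 rows; each row shifts and turns the pose as measured when the row begins, along the tool's axes as they then stand; what a row does not reach is not made up. A row lasts 1/10 s, in which the tool goes at most 50 mm and 8.59 degrees, less where a joint would pass 70% of its speed; a pose out of reach is approached as far as the arm can. A call with a gripper value outside its range is refused whole. "hand" is the gripper's target within -1 to 1 (fully open at 1, half-way at 0, shut at -1), set as the call begins (left out, the last holds). The fingers move at their own pace and stop on an object; the grip force is fixed at half the most. Time passes only in rows, so rows that do not move let the fingers close, or fill a call up. It gives the time, the measured TCP pose, the force and the opening at its end, in the units of the state.
- telemetry.get_obs(): the state, without advancing time (a new reading comes with each control period).
- cams.camera(name): name is "scene" or "top" or "wrist"; returns a dict with "color" (420x560x3 uint8, red, green, blue), "fovy" (degrees; the focal length in pixels is half the picture's height over the tangent of half this angle, whatever the lens; pixels are square), "cx", "cy" (the principal point, pixels), "camera_from_world" (4x4, takes a point from world to camera coordinates). Camera axes: x right, y down, z forward; pixel columns grow to the right and rows downward; lengths in m; the calibration is good to about 2 mm. A picture is of the moment at which its call begins. There is no depth.
- workorder.job_done(): hands the job in, once; it reports no verdict.
The state is a dict: "clock": time; "joint_pos": joint angles; "joint_vel": joint speeds; "tau": joint torques, N m; "eef_pos": TCP position; "tool_rot": TCP orientation; "ft_force": force on the tool from outside, world axes, zero at the start; "ft_torque": the same for the moment, N m; "grip_width": finger opening in m.
Only numpy, scipy, OpenCV 4.12 (cv2) and the standard library are available. Lean on these libraries where they do the work, as an engineer would, in place of code of your own. Each camera call takes 0.05 s, during which the arm holds its last target. There are 200 camera calls.

## Task

Put all the steel dapping punches into the tumbling barrel, shut its lid fully and turn the brass lock collar on it until its pin hole and line stand at the locked mark under the catch pin. Then take the rawhide mallet, drive the catch pin down home with its head, and put the mallet back on its rest as it was; leave the other things on the bench alone and do not push the pin with the gripper.

Things in the scene. Friction and masses are not known exactly. Their poses are not given: they have to be found in the camera images.
- barrel: Grey tumbling barrel, fixed to the bench: a round open-topped pot, outside diameter 158 mm, wall 5 mm, rim 90 mm above the bench, inner floor 8 mm above the bench. Origin under its centre on the bench, z up. The lid hinge is on its +x side (away from the robot), the catch pin on its -y side. The body carries the lid, collar and pin.
- barrel_in (a point): Centre of the barrel's inner floor (2 mm over it), 10 mm above the bench. The mouth is 148 mm wide.
- lid (a joint): Angle of the aluminium lid on its hinge, rad: 0 = flat shut on the rim, grows as its front edge lifts; it starts standing upright (1.35 to 1.5, stop at 1.85). A stiff hinge: it stays at any angle, and a push of about 2 N at the front edge moves it. The lid is a disc of 172 mm diameter and 10 mm thick with the collar and the pin block on its outer side.
- lid_hinge (a point): Middle of the hinge axis, 96 mm above the bench, 90 mm from the barrel's centre on its +x side. The axis is horizontal along the barrel's y; axes as the barrel's.
- lid_edge (a point): Point on the lid's outer (when shut: upper) face near its front edge, opposite the hinge, 165 mm from the hinge axis; it moves with the lid. Its z axis is the lid's outward normal. The collar flange, 7 mm higher than this face, ends 1 mm nearer the hinge.
- lock_collar (a joint): Angle of the brass lock collar that is captive on the lid, rad; grows anticlockwise seen from above with the lid shut. It starts unlocked at 0 to 0.35. At 1.0 its dark pin hole, with a dark radial line on the flange pointing to it, lies exactly under the catch pin and the line meets the white tick on the inner side of the pin's block: the locked mark. It turns on past the mark, to a stop at 1.5. Stiff: stays where it is left, about 0.12 N m.
- collar_grip (a point): On the collar's axis, half-way up its knurled grip ring, with the axes of the collar (it turns with it). With the lid shut: 121 mm above the bench. The grip ring is 56 mm in diameter, 26 mm high, from 107 to 133 mm above the bench, over a flange of 148 mm diameter and 6 mm thick. The pin block stands outside 58 mm radius on the barrel's -y side.
- catch_pin (a joint): How far the steel catch pin is driven in, m: 0 = standing up, 0.012 = fully down on its stop. Held by a spring and a friction detent: about 7 N moves it, and it stays where it is driven.
- pin_top (a point): Centre of the top of the pin's 18 mm wide head. With the lid shut and the pin up: 144 mm above the bench, 67 mm from the barrel's centre on its -y side; the pin goes straight down. The dark pin block under it is 26 mm wide and its top is 16 mm below the pin top (4 mm when the pin is home).
- mallet_head (a point): Centre of the rawhide mallet's head, a cylinder 37 mm in diameter and 68 mm long along the mallet's x axis; both ends are striking faces. The mallet is 269 mm long, 0.28 kg, its handle along its y axis (+y away from the head). It starts on its rest, x axis vertical, head standing on its lower face, centre 42 mm above the bench.
- mallet_grip (a point): Best place to hold the mallet, on its handle 48 mm from the head's centre, 9 mm from the balance point, same height as the head's centre when on the rest; axes of the mallet. The handle here is 17 mm wide (along the mallet's z axis, horizontal on the rest) and 14 mm high.
- mallet: The mallet as a whole; origin 116 mm from the head's centre along the handle (+y) and 19 mm aside from the head's axis.
- mallet_rest: Dark wooden mallet rest, fixed: board 70 x 200 x 8 mm and, 110 mm from the head's place along its +y axis, a fork (gap 26 mm, prongs 58 mm high, seat 34 mm high) that carries the handle. Origin on the bench; the handle points along its +y axis, and lies 9 mm to the -x side of the head's centre line in the fork.
- rest_head (a point): Where the centre of the mallet's head belongs on the rest, 42 mm above the bench. Set down there with the handle along the rest's +y axis and the mallet's x axis vertical.
- punch_a_mid (a point): Centre of a loose steel dapping punch, 10 x 64 x 10 mm, lying flat, its length along its y axis; 50 g. Between three and five punches are there.
- punch_b_mid (a point): Centre of a loose steel dapping punch, 12 x 64 x 12 mm, lying flat, its length along its y axis; 50 g. Between three and five punches are there.
- punch_c_mid (a point): Centre of a loose steel dapping punch, 13 x 64 x 13 mm, lying flat, its length along its y axis; 50 g. Between three and five punches are there.
- punch_d_mid (a point): Centre of a loose steel dapping punch, 12 x 64 x 12 mm, lying flat, its length along its y axis; 50 g. Between three and five punches are there.
- punch_e_mid (a point): Centre of a loose steel dapping punch, 13 x 64 x 13 mm, lying flat, its length along its y axis; 50 g. Between three and five punches are there.
- tin_mid (a point): Centre of a bystander that must be left alone: round aluminium tin, 60 mm wide, 27 mm high.
- spool_mid (a point): Centre of a bystander that must be left alone: solder spool, 60 mm wide, 32 mm high.
- marker_pen_mid (a point): Centre of a bystander that must be left alone: marker pen, 17 x 135 x 16 mm, length along its y axis.
- fine_tweezers_mid (a point): Centre of a bystander that must be left alone: steel tweezers, 14 x 133 x 9 mm, length along their y axis.

How it is judged:
On the way, in this order (a step that is already met when the one before it is completed fails the run):
1. all punches lie in the barrel while the lid is open (horizontal distance between each of punch_a_mid, punch_b_mid, punch_c_mid, punch_d_mid, punch_e_mid and barrel_in below 0.074 m and height (world z) of each of punch_a_mid, punch_b_mid, punch_c_mid, punch_d_mid, punch_e_mid below 0.075 m and value of joint lid above 0.5 rad), for 0.2 s.
2. the lid is shut, with the punches inside (horizontal distance between each of punch_a_mid, punch_b_mid, punch_c_mid, punch_d_mid, punch_e_mid and barrel_in below 0.074 m and height (world z) of each of punch_a_mid, punch_b_mid, punch_c_mid, punch_d_mid, punch_e_mid below 0.075 m and value of joint lid below 0.05 rad), for 0.2 s.
3. the collar is at its locked mark (1.0 rad, within 0.1), the lid shut and the pin still up (value of joint lid below 0.05 rad and value of joint lock_collar between 0.9 and 1.1 rad and value of joint catch_pin below 0.004 m), for 0.2 s.
4. the mallet drives the pin home (value of joint lid below 0.05 rad and value of joint lock_collar between 0.9 and 1.1 rad and value of joint catch_pin above 0.0095 m and contact force between mallet and barrel above 1 N).
At the end, for the whole second after the job is handed in: All punches present lie in the barrel; lid shut (under 0.05 rad); collar at 0.9 to 1.1 rad; pin driven at least 9.5 of its 12 mm; mallet at rest with its head's centre within 20 mm of its place on the rest and its handle along the rest (within 0.15 rad) (all of step 2 and value of joint lock_collar between 0.9 and 1.1 rad and value of joint catch_pin above 0.0095 m and distance between mallet_head and rest_head below 0.02 m and angle between the y axis of mallet and the y axis of mallet_rest, either way round below 0.15 rad and linear speed of mallet below 0.02 m/s and velocity of joint lock_collar below 0.05 rad/s); the robot touches nothing.
It fails at once if the tin is pushed more than 30 mm (distance of tin_mid from where it was at the start of the episode above 0.03 m).
It fails at once if the spool is pushed more than 30 mm (distance of spool_mid from where it was at the start of the episode above 0.03 m).
It fails at once if the marker pen is pushed more than 30 mm (distance of marker_pen_mid from where it was at the start of the episode above 0.03 m).
It fails at once if the fine tweezers is pushed more than 30 mm (distance of fine_tweezers_mid from where it was at the start of the episode above 0.03 m).
It fails at once if the pin is pushed in with the gripper instead of the mallet (value of joint catch_pin between 0.004 and 0.0095 m and contact force between the fingers and barrel above 2 N).
Of punch_a, punch_b, punch_c, punch_d, punch_e only 3 to 5 are there at a start; the rules pass over those that are not, and their reading is None.
At some moment in a run one of punch_a, punch_b, punch_c, punch_d, punch_e may be knocked a few centimetres aside while the robot is not near it.
It also fails if it takes over 210 s, if anything falls off the work surface, if the arm or the gripper's body presses on something with over 40 N, if the wrist force passes 120 N, or if a joint passes its speed limit or range.

## Working session

There is one attempt and no reset: what is moved stays moved. The work goes in short steps, Python scripts to look and compute and a tool call to move; the robot and the scene stay as the last step left them, time stands still between calls to the robot, and variables do not carry over. Pictures are saved under pics/ and viewed, about 12 in all and at most 16, crops included, and the job is handed in when it is done.

Besides the shell and the picture viewer there is one more tool, called after "Emit:" as name([rows], argument=value, ...), one row to a line, values as JSON. apply_moves: Moves the arm, as the interface text tells. Its arguments: {"type":"object","properties":{"moves":{"type":"array"},"hand":{"type":"number"}},"required":["moves"]}

```bash
mkdir -p pics; ls
cat > h.py <<'E'
import numpy as np, cv2
from workcell import telemetry, cams, workorder
def cam(n, save=None):
    c=cams.camera(n)
    if save: cv2.imwrite('pics/'+save+'.png', c['color'][:,:,::-1])
    return c
def K(c):
    return c['color'].shape[0]/2/np.tan(np.radians(c['fovy'])/2)
def ray(c,u,v):
    T=np.array(c['camera_from_world']);R=T[:3,:3];o=-R.T@T[:3,3]
    d=R.T@np.array([(u-c['cx'])/K(c),(v-c['cy'])/K(c),1]);return o,d
def onz(c,u,v,z):
    o,d=ray(c,u,v);return o+d*(z-o[2])/d[2]
def proj(c,p):
    T=np.array(c['camera_from_world']);q=T[:3,:3]@np.array(p)+T[:3,3]
    return K(c)*q[0]/q[2]+c['cx'],K(c)*q[1]/q[2]+c['cy']
E
python3 - <<'E'
from h import *
print(telemetry.get_obs())
for n in('scene','top','wrist'):
    c=cam(n,n+'0');T=np.array(c['camera_from_world']);print(n,c['fovy'],c['cx'],c['cy'],-T[:3,:3].T@T[:3,3]);print(T.round(3))
E
```

```text
pics
{'clock': 0.0, 'joint_pos': array([-1.20496295e+00,  2.41388642e-01,  3.69877640e-03,  1.33519330e+00,
       -3.61633122e-06,  1.57081697e+00]), 'joint_vel': array([ 0.00026286, -0.00127624,  0.0008597 ,  0.00087129,  0.00048997,
        0.00095074]), 'tau': array([-1.70271119e-04, -3.72316968e+01,  2.52407777e+01,  1.69709546e-02,
        2.60947684e-05,  4.79565742e-06]), 'eef_pos': array([ 0.17862724, -0.46629853,  0.22251542]), 'tool_rot': array([ 8.23925633e-01, -5.66696976e-01, -8.60738597e-04, -5.89796261e-04]), 'ft_force': array([-0.13956406, -0.19281706, -1.00426232]), 'ft_torque': array([0.03436479, 0.02078984, 0.02894065]), 'grip_width': 0.08544390931491709}
scene 43.4873265732992 274.06829714091 212.50804258281804 [-0.3832003   0.56688051  0.87197488]
[[-0.604 -0.797 -0.003  0.223]
 [-0.459  0.352 -0.816  0.336]
 [ 0.651 -0.491 -0.579  1.033]
 [ 0.     0.     0.     1.   ]]
top 46.550282831370154 280.483817572428 210.66301259511926 [ 0.28964834 -0.06832114  1.38016924]
[[-0.007 -1.     0.01  -0.079]
 [-0.99   0.006 -0.139  0.479]
 [ 0.139 -0.01  -0.99   1.326]
 [ 0.     0.     0.     1.   ]]
wrist 69.77991795644603 278.45790915356423 212.0736890549831 [ 0.25104978 -0.43887777  0.37247535]
[[ 0.357 -0.934 -0.002 -0.499]
 [-0.891 -0.341  0.301 -0.038]
 [-0.282 -0.105 -0.954  0.38 ]
 [ 0.     0.     0.     1.   ]]
```

View pics/top0.png

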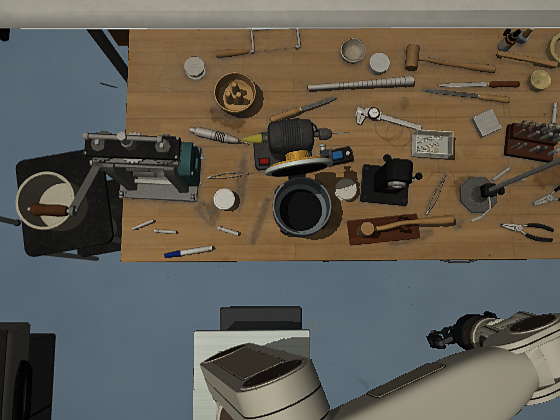

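View pics/scene0.png

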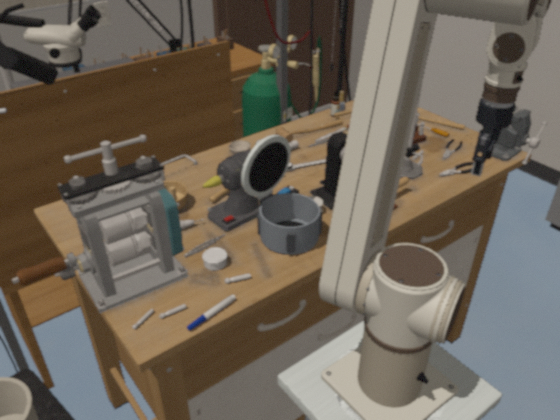

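Run:
```python
from h import *
im=cv2.imread('pics/top0.png')
a=cv2.resize(im[150:265,120:300],None,fx=4.4,fy=4.4,interpolation=cv2.INTER_CUBIC)[:300*2]
cv2.imwrite('pics/cropL.png',a)
c=cams.camera('top')
for n,u,v,z in[('p1',145,224,.006),('p2',165,232,.006),('p3',229,231,.006),('pen',190,252,.008),('barrelrim',302,205,.09),('tin',225,200,.027),('mallethead',368,228,.076),('end',455,220,.05)]:
    print(n,onz(c,u,v,z).round(3))
```

```text
p1 [0.447 0.3   0.006]
p2 [0.424 0.243 0.006]
p3 [0.425 0.063 0.006]
pen [0.367 0.171 0.008]
barrelrim [ 0.486 -0.14   0.09 ]
tin [0.511 0.073 0.027]
mallethead [ 0.424 -0.317  0.076]
end [ 0.447 -0.563  0.05 ]
```

View pics/cropL.png

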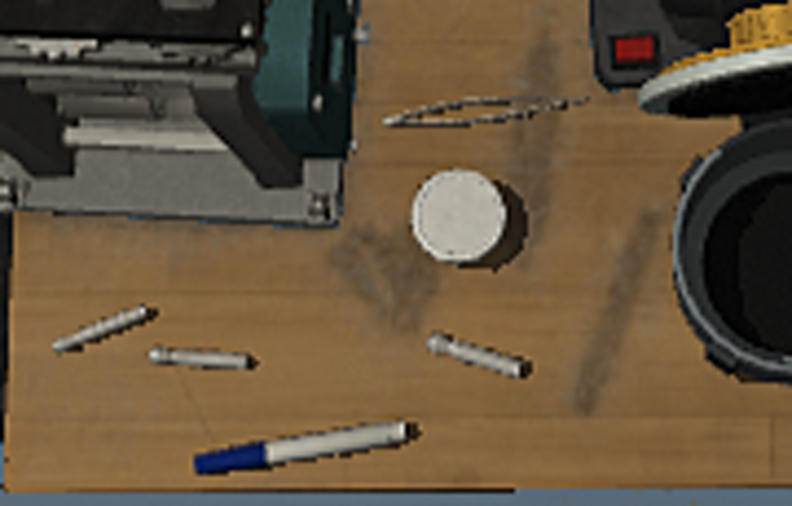

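Run:
```python
from h import *
im=cv2.imread('pics/top0.png')
a=cv2.resize(im[90:265,310:560],None,fx=3.2,fy=3.2,interpolation=cv2.INTER_CUBIC)
cv2.imwrite('pics/cropR.png',a)
```

```text
(no output)
```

View pics/cropR.png

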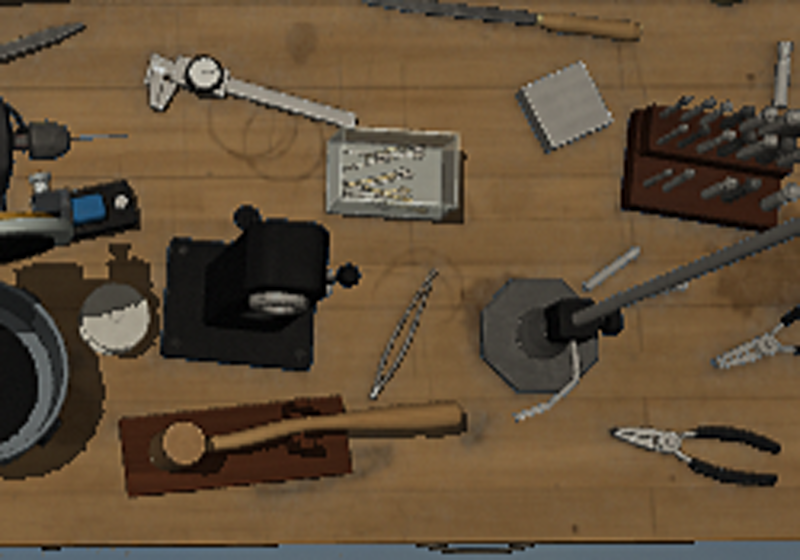

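Emit:
apply_moves([
  [[0, 0, -3, -7], [0, 0, -3, -7], [0, 0, -3, -7], [0, 0, -3, -7], [0, 0, -3, -7], [0, 0, -3, -7], [0, 0, -3, -7], [0, 0, -3, -7], [0, 0, -3, -7], [0, 0, -3, -7]],
])

```text
clock: 1.2
eef_pos: [0.1779, -0.4644, 0.2505]
tool_rot: [0.999, 0.033, -0.002, -0.004]
ft_force: [0.2, 0.1, 0.0]
grip_width: 0.0852
```

Emit:
apply_moves([
  [[20, -45, 0, 0], [20, -45, 0, 0], [20, -45, 0, 0], [20, -45, 0, 0], [20, -45, 0, 0], [20, -45, 0, 0], [20, -45, 0, 0], [20, -45, 0, 0], [20, -45, 0, 0], [20, -45, 0, 0]],
])

```text
clock: 2.2
eef_pos: [0.3493, 0.0021, 0.2523]
tool_rot: [1.0, 0.027, 0.001, -0.004]
ft_force: [1.2, -1.0, 1.4]
grip_width: 0.0859
```

Emit:
apply_moves([
  [[3, -20, 0, 0], [3, -20, 0, 0], [3, -20, 0, 0], [3, -20, 0, 0], [3, -20, 0, 0], [0, 0, 0, 0], [0, 0, 0, 0], [0, 0, 0, 0], [0, 0, 0, 0], [0, 0, 0, 0]],
])

```text
clock: 3.2
eef_pos: [0.3581, 0.1112, 0.2523]
tool_rot: [0.999, 0.033, 0.0, -0.004]
ft_force: [0.2, 0.1, 0.8]
grip_width: 0.0855
```

Run:
```python
from h import *
c=cam('wrist','w1');t=cam('top','t1')
T=np.array(c['camera_from_world']);print(-T[:3,:3].T@T[:3,3])
# elongated bright blobs in wrist
im=c['color'].astype(int);hsv=cv2.cvtColor(c['color'],cv2.COLOR_RGB2HSV)
m=((hsv[...,1]<60)&(hsv[...,2]>90)).astype(np.uint8)*255
for k in cv2.findContours(m,cv2.RETR_EXTERNAL,cv2.CHAIN_APPROX_NONE)[0]:
    if cv2.contourArea(k)<150: continue
    r=cv2.minAreaRect(k);b=cv2.boxPoints(r);w=np.array([onz(c,*p,0.006) for p in b]);ce=onz(c,*r[0],.006)
    e=[w[1]-w[0],w[2]-w[1]];L=[np.linalg.norm(x) for x in e];l=e[int(L[1]>L[0])]
    print(np.round(r[0]),ce.round(4)[:2],np.round(L,3),'axis deg',round(np.degrees(np.arctan2(l[1],l[0])),1))
```

```text
[0.35365397 0.18688418 0.40281853]
[210. 366.] [ 0.2678 -0.2038] [0.037 0.048] axis deg -4.1
[248. 350.] [ 0.3272 -0.1679] [0.027 0.039] axis deg -87.5
[344. 343.] [ 0.4796 -0.145 ] [0.115 0.026] axis deg 26.6
[200. 335.] [ 0.2509 -0.1448] [0.087 0.069] axis deg 38.9
[394. 290.] [ 0.5427 -0.0443] [0.018 0.101] axis deg -51.0
[164. 287.] [ 0.1987 -0.0611] [0.116 0.019] axis deg 60.2
[518. 227.] [0.6983 0.0654] [0.107 0.031] axis deg 69.4
[326. 213.] [0.4266 0.0687] [0.065 0.012] axis deg 71.0
[394. 213.] [0.5213 0.0749] [0.062 0.069] axis deg -73.0
[152. 140.] [0.1933 0.1514] [0.054 0.015] axis deg 10.5
[ 68. 227.] [0.0686 0.0249] [0.17  0.319] axis deg -94.2
[291. 146.] [0.3715 0.1565] [0.015 0.091] axis deg -80.4
[530.  81.] [0.656  0.2524] [0.053 0.076] axis deg -0.7
[341.  73.] [0.4254 0.2461] [0.063 0.011] axis deg 84.5
[536.  28.] [0.6463 0.3079] [0.051 0.061] axis deg -71.0
[485.  58.] [0.595  0.2737] [0.127 0.061] axis deg 100.5
[453.  83.] [0.5631 0.2437] [0.18  0.083] axis deg 86.8
[366.  22.] [0.4478 0.3018] [0.008 0.048] axis deg -67.4
```

View pics/w1.png

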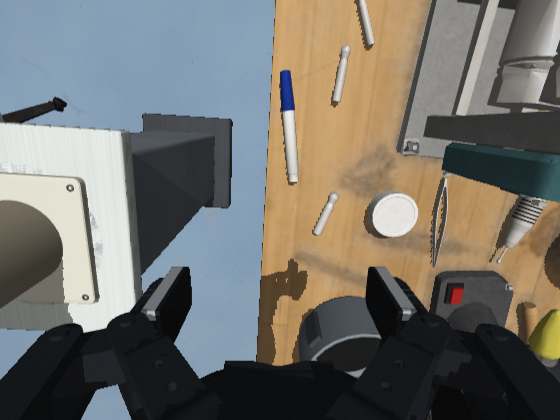

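```bash
cat >> h.py <<'E'
from scipy.spatial.transform import Rotation as Ro
def goto(x,y,z,yaw=None):
    """needed turn about tool z (deg) then shift in tool axes (mm) after the turn; yaw = world yaw of tool x mod 180"""
    o=telemetry.get_obs();R=Ro.from_quat(o['tool_rot']).as_matrix();t=0
    y0=np.degrees(np.arctan2(R[1,0],R[0,0]))
    if yaw is not None: t=-((yaw-y0+90)%180-90)
    R=R@Ro.from_euler('z',t,degrees=True).as_matrix()
    print('pos',o['eef_pos'].round(4),'yaw',y0.round(1),'j6',o['joint_pos'][5].round(2),'w',o['grip_width'].round(4),'TURN',round(t,1),'SHIFT',((R.T@(np.array([x,y,z])-o['eef_pos']))*1000).round(1))
E
python3 - <<'E'
from h import *
goto(.4266,.0687,.1,-19)
c=cams.camera('top');im=c['color'];hsv=cv2.cvtColor(im,cv2.COLOR_RGB2HSV)
sub=im[160:245,260:345]
cv2.imwrite('pics/bar.png',cv2.resize(sub[:,:,::-1],None,fx=7,fy=7,interpolation=cv2.INTER_CUBIC))
E
```

```text
Traceback (most recent call last):
  File "h.py", line 24, in goto
    print('pos',o['eef_pos'].round(4),'yaw',y0.round(1),'j6',o['joint_pos'][5].round(2),'w',o['grip_width'].round(4),'TURN',round(t,1),'SHIFT',((R.T@(np.array([x,y,z])-o['eef_pos']))*1000).round(1))
                                                                                            ^^^^^^^^^^^^^^^^^^^^^
AttributeError: 'float' object has no attribute 'round'
```

```bash
sed -i "s/o\['grip_width'\].round(4)/round(o['grip_width'],4)/" h.py
python3 - <<'E'
from h import *
goto(.4266,.0687,.1,-19)
c=cams.camera('top');im=c['color']
sub=im[160:245,260:345]
cv2.imwrite('pics/bar.png',cv2.resize(sub[:,:,::-1],None,fx=7,fy=7,interpolation=cv2.INTER_CUBIC))
E
```

```text
pos [0.3581 0.1113 0.2524] yaw 3.8 j6 1.8 w 0.0853 TURN 22.8 SHIFT [ 79.   19.1 152. ]
```

View pics/bar.png

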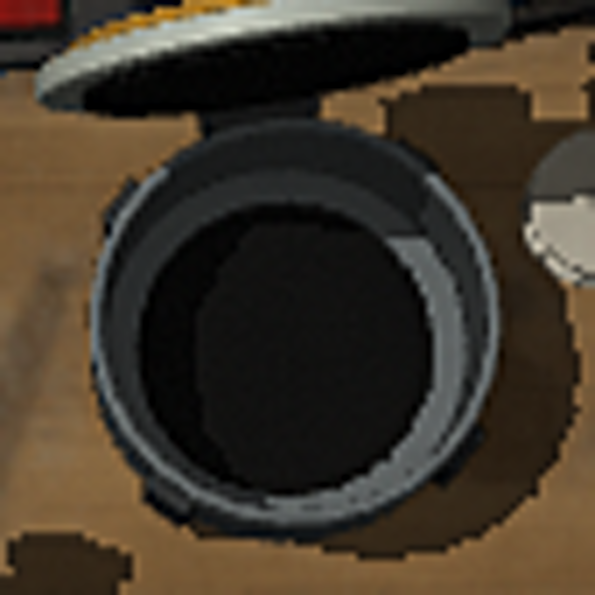

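Emit:
apply_moves([
  [[0, 0, 0, 6], [0, 0, 0, 6], [0, 0, 0, 6], [0, 0, 0, 5], [20, 5, 35, 0], [20, 5, 35, 0], [20, 5, 35, 0], [19, 4, 35, 0], [0, 0, 10, 0], [0, 0, 0, 0]],
], hand=0.2)

```text
clock: 4.35
eef_pos: [0.4319, 0.065, 0.0998]
tool_rot: [0.984, -0.177, 0.004, -0.006]
ft_force: [-0.2, 0.6, 0.5]
grip_width: 0.0511
```

```bash
cat > pf.py <<'E'
from h import *
import sys
def punches(c,zc=.006,lo=.045,hi=.085):
    hsv=cv2.cvtColor(c['color'],cv2.COLOR_RGB2HSV);out=[]
    m=((hsv[...,1]<60)&(hsv[...,2]>90)).astype(np.uint8)*255
    for k in cv2.findContours(m,cv2.RETR_EXTERNAL,cv2.CHAIN_APPROX_NONE)[0]:
        if cv2.contourArea(k)<60: continue
        r=cv2.minAreaRect(k);b=cv2.boxPoints(r);w=np.array([onz(c,*p,zc) for p in b]);ce=onz(c,*r[0],zc)
        e=[w[1]-w[0],w[2]-w[1]];L=[np.linalg.norm(x) for x in e];i=int(L[1]>L[0])
        if lo<L[i]<hi and L[1-i]<.022:
            a=np.degrees(np.arctan2(e[i][1],e[i][0]))-90;a=(a+90)%180-90
            print('px',np.round(r[0]),'xy',ce.round(4)[:2],'L',np.round(L,3),'jaw yaw',round(a,1))
E
python3 - <<'E'
from pf import *
c=cam('wrist','w2');punches(c)
goto(.4266,.0687,.021,-19)
t=cams.camera('top');C=onz(t,302.1,206,.09);print(C, onz(t,260+261/7,160+112/7,.09)-C)
E
```

```text
px [223. 345.] xy [ 0.3351 -0.0414] L [0.02  0.048] jaw yaw 0.0
px [348. 279.] xy [ 0.4709 -0.0149] L [0.013 0.05 ] jaw yaw -1.7
px [209. 278.] xy [0.3522 0.0299] L [0.05  0.012] jaw yaw -40.8
px [270. 212.] xy [0.4268 0.069 ] L [0.012 0.066] jaw yaw -18.1
pos [0.4322 0.0651 0.1005] yaw -20.4 j6 2.07 w 0.0512 TURN -1.4 SHIFT [-7.  -0.5 79.4]
[ 0.48288509 -0.13976666  0.09      ] [0.08186734 0.01189612 0.        ]
```

Emit:
apply_moves([
  [[-4, 0, 0, -2], [-3, 0, 10, 0], [0, 0, 15, 0], [0, 0, 15, 0], [0, 0, 15, 0], [0, 0, 12, 0], [0, 0, 8, 0], [0, 0, 4, 0], [0, 0, 0, 0], [0, 0, 0, 0]],
])

```text
clock: 5.45
eef_pos: [0.4339, 0.0721, 0.027]
tool_rot: [0.987, -0.159, 0.015, -0.01]
ft_force: [-0.7, -0.1, -0.4]
grip_width: 0.0514
```

Emit:
apply_moves([
  [[0, 0, 0, 0], [0, 0, 0, 0], [0, 0, 0, 0], [0, 0, 0, 0], [0, 0, 0, 0], [0, 0, 0, 0], [0, 0, 0, 0], [0, 0, 0, 0], [0, 0, 0, 0], [0, 0, 0, 0]],
], hand=-1)

```text
clock: 6.45
eef_pos: [0.4354, 0.0723, 0.0288]
tool_rot: [0.987, -0.159, 0.017, -0.01]
ft_force: [0.3, -0.3, 1.3]
grip_width: -0.0001
```

Emit:
apply_moves([
  [[0, 0, -10, 0], [0, 0, -20, 0], [0, 0, -30, 0], [0, 0, -30, 0], [0, 0, -30, 0], [0, 0, -25, 0], [0, 0, 0, 0], [0, 0, 0, 0], [0, 0, 0, 0], [0, 0, 0, 0]],
])

```text
clock: 7.45
eef_pos: [0.4278, 0.0696, 0.182]
tool_rot: [0.987, -0.159, 0.016, -0.01]
ft_force: [-0.1, 0.2, -0.2]
grip_width: 0.0002
```

Run:
```python
from h import *
goto(.475,-.140,.165)
```

```text
pos [0.4278 0.0696 0.182 ] yaw -18.3 j6 2.04 w 0.0002 TURN 0 SHIFT [110.1 184.7  15.5]
```

```bash
cat >> h.py <<'E'
def tilt():
    o=telemetry.get_obs();R=Ro.from_quat(o['tool_rot']).as_matrix();print('tool z',R[:,2].round(4),'joints',o['joint_pos'].round(3),'clk',round(o['clock'],2))
E
python3 - <<'E'
from pf import *
c=cam('wrist','w3');punches(c)
goto(.4268,.069,.045,-18.5);tilt()
E
```

```text
px [476. 308.] xy [ 0.6246 -0.1539] L [0.018 0.052] jaw yaw 16.7
px [288. 276.] xy [ 0.4119 -0.0321] L [0.014 0.06 ] jaw yaw -16.1
px [269. 276.] xy [ 0.3902 -0.0238] L [0.059 0.014] jaw yaw -20.6
px [273. 195.] xy [0.4267 0.0691] L [0.011 0.064] jaw yaw -18.4
px [214.  29.] xy [0.4255 0.2417] L [0.01  0.053] jaw yaw -4.0
pos [0.4277 0.0696 0.1818] yaw -18.3 j6 2.04 w 0.0 TURN 0.2 SHIFT [ -4.4   4.3 136.7]
tool z [ 0.0341  0.0149 -0.9993] joints [ 0.155  0.105 -0.273  1.157  0.009  2.045] clk 7.5
```

Emit:
apply_moves([
  [[-4, 4, 40, 0], [0, 0, 40, 0], [0, 0, 40, 0], [0, 0, 10, 0], [0, 0, 0, 0], [0, 0, 0, 0], [0, 0, 0, 0], [0, 0, 0, 0], [0, 0, 0, 0], [0, 0, 0, 0]],
], hand=0)

```text
clock: 8.5
eef_pos: [0.4271, 0.069, 0.0469]
tool_rot: [0.987, -0.159, 0.015, -0.01]
ft_force: [-0.6, 0.2, 0.4]
grip_width: 0.0425
```

Run:
```python
from pf import *
goto(.4267,.069,.020,-18.5);tilt()
```

```text
pos [0.4271 0.069  0.0469] yaw -18.3 j6 2.04 w 0.0425 TURN 0.2 SHIFT [-1.1  0.8 26.9]
tool z [ 0.0334  0.0148 -0.9993] joints [ 0.153  0.255 -0.488  0.793  0.01   2.044] clk 8.5
```

Good; no new tilt. Descend, then close.

Emit:
apply_moves([
  [[-1, 1, 14, 0], [0, 0, 14, 0], [0, 0, 0, 0], [0, 0, 0, 0], [0, 0, 0, 0], [0, 0, 0, 0], [0, 0, 0, 0], [0, 0, 0, 0], [0, 0, 0, 0], [0, 0, 0, 0]],
])

```text
clock: 9.5
eef_pos: [0.4315, 0.0695, 0.0235]
tool_rot: [0.987, -0.159, 0.021, -0.012]
ft_force: [-0.1, -1.5, 0.8]
grip_width: 0.0427
```

Emit:
apply_moves([
  [[0, 0, 0, 0], [0, 0, 0, 0], [0, 0, 0, 0], [0, 0, 0, 0], [0, 0, 0, 0], [0, 0, 0, 0], [0, 0, 0, 0], [0, 0, 0, 0], [0, 0, 0, 0], [0, 0, 0, 0]],
], hand=-1)

```text
clock: 10.5
eef_pos: [0.4313, 0.0695, 0.0233]
tool_rot: [0.987, -0.159, 0.02, -0.012]
ft_force: [0.1, -0.6, -0.2]
grip_width: 0.0004
```

Run:
```python
from pf import *
goto(.470,-.140,.17);tilt()
```

```text
pos [0.4313 0.0695 0.0233] yaw -18.3 j6 2.04 w 0.0004 TURN 0 SHIFT [ 107.9  182.4 -148.3]
tool z [ 0.044   0.0164 -0.9989] joints [ 0.153  0.292 -0.517  0.716  0.01   2.043] clk 10.5
```

Run:
```python
from pf import *
c=cam('wrist','w4');punches(c);t=cam('top','t4');print('top');punches(t)
```

```text
px [270. 250.] xy [0.4276 0.0723] L [0.012 0.059] jaw yaw -18.3
top
```

View pics/w4.png

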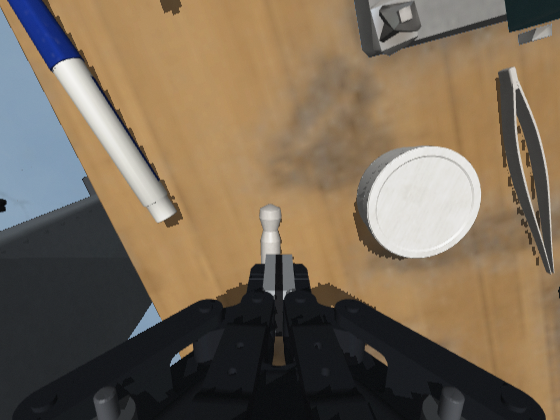

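Emit:
apply_moves([
  [[0, 0, 0, 0], [0, 0, 0, 0], [0, 0, 0, 0], [0, 0, 0, 0], [0, 0, 0, 0], [-5, 2, 5, 0], [0, 0, 0, 0], [0, 0, 0, 0], [0, 0, 0, 0], [0, 0, 0, 0]],
], hand=-0.4)

```text
clock: 11.6
eef_pos: [0.4253, 0.0691, 0.0174]
tool_rot: [0.987, -0.159, 0.02, -0.012]
ft_force: [1.5, 0.7, 0.3]
grip_width: 0.0256
```

Run:
```python
from pf import *
goto(.4267,.069,.0195,-18.5);tilt()
c=cam('wrist','w5');punches(c)
```

```text
pos [0.4253 0.0691 0.0174] yaw -18.3 j6 2.04 w 0.0256 TURN 0.2 SHIFT [ 1.5 -0.4 -2. ]
tool z [ 0.0433  0.0163 -0.9989] joints [ 0.154  0.292 -0.538  0.696  0.009  2.045] clk 11.6
px [280. 256.] xy [0.4269 0.0687] L [0.012 0.067] jaw yaw -17.7
px [ 42. 218.] xy [0.3103 0.1333] L [0.053 0.004] jaw yaw -88.1
px [460.  21.] xy [0.5488 0.1572] L [0.072 0.019] jaw yaw 72.4
```

Emit:
apply_moves([
  [[1, 0, -2, 0], [0, 0, 0, 0], [0, 0, 0, 0], [0, 0, 0, 0], [0, 0, 0, 0], [0, 0, 0, 0], [0, 0, 0, 0], [0, 0, 0, 0], [0, 0, 0, 0], [0, 0, 0, 0]],
], hand=-1)

```text
clock: 12.65
eef_pos: [0.4266, 0.0688, 0.0199]
tool_rot: [0.987, -0.159, 0.02, -0.012]
ft_force: [-0.6, -0.9, 0.9]
grip_width: -0.0
```

Run:
```python
from pf import *
goto(.470,-.140,.18);tilt()
```

```text
pos [0.4266 0.0688 0.0199] yaw -18.3 j6 2.04 w -0.0 TURN 0 SHIFT [ 112.6  179.9 -161.5]
tool z [ 0.044   0.0164 -0.9989] joints [ 0.153  0.29  -0.532  0.703  0.009  2.043] clk 12.65
```

Run:
```python
from pf import *
c=cam('wrist','w6');punches(c)
o=telemetry.get_obs();R=Ro.from_quat(o['tool_rot']).as_matrix();p=o['eef_pos']
im=c['color'][:,:,::-1].copy()
for d,col in((-.002,(0,255,0)),(.017,(0,0,255))):
    u=proj(c,p+R[:,2]*d);print(u);cv2.circle(im,(int(u[0]),int(u[1])),2,col,-1)
cr=im[180:400,180:380]
t=cams.camera('scene');u=proj(t,p);print(u);x,y=int(u[0]),int(u[1]);s=t['color'][y-55:y+25,x-50:x+50,::-1]
cv2.imwrite('pics/w6c.png',np.hstack([cv2.resize(cr,(400,440),interpolation=cv2.INTER_CUBIC),cv2.resize(s,(400,320),interpolation=cv2.INTER_CUBIC)[:440] if 0 else cv2.copyMakeBorder(cv2.resize(s,(400,320)),0,120,0,0,cv2.BORDER_CONSTANT)]))
```

```text
px [278. 250.] xy [0.4282 0.0706] L [0.018 0.062] jaw yaw -17.5
px [452.  22.] xy [0.5479 0.158 ] L [0.071 0.02 ] jaw yaw 72.4
(np.float64(277.7598186842561), np.float64(265.8725585563632))
(np.float64(277.85005574932154), np.float64(251.11256767741915))
(np.float64(236.67712350311254), np.float64(274.0660110731153))
```

View pics/w6c.png

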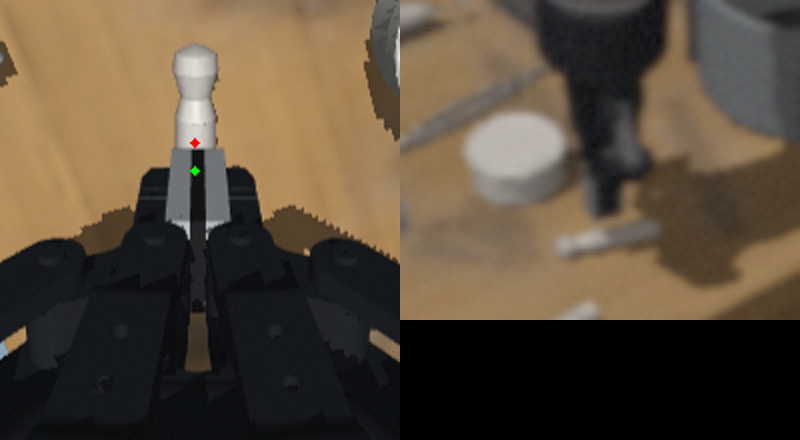

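Emit:
apply_moves([
  [[0, 0, 2, 0], [0, 0, 2, 0], [0, 0, 2, 0], [0, 0, 2, 0], [0, 0, 0, 0], [0, 0, 0, 0], [0, 0, 0, 0], [0, 0, 0, 0], [0, 0, 0, 0], [0, 0, 0, 0]],
])

```text
clock: 13.75
eef_pos: [0.427, 0.069, 0.011]
tool_rot: [0.987, -0.159, 0.02, -0.012]
ft_force: [-0.7, -0.1, -0.2]
grip_width: -0.0001
```

Run:
```python
from pf import *
goto(.4267,.069,.0195,-18.5);tilt();print(telemetry.get_obs()['ft_force'])
t=cams.camera('scene');u=proj(t,[.4267,.069,.006]);print(u)
p=telemetry.get_obs()['eef_pos'];print(proj(t,p-[0,0,.015]),proj(t,p))
s=t['color'][215:315,190:290,::-1];cv2.imwrite('pics/s7.png',cv2.resize(s,None,fx=6,fy=6,interpolation=cv2.INTER_CUBIC))
```

```text
pos [0.427 0.069 0.011] yaw -18.3 j6 2.04 w -0.0001 TURN 0.2 SHIFT [ 0.  -0.2 -8.5]
tool z [ 0.0438  0.0164 -0.9989] joints [ 0.153  0.305 -0.541  0.679  0.009  2.043] clk 13.75
[-0.69047096 -0.10511804 -0.15891795]
(np.float64(236.83582804188302), np.float64(278.3577588768613))
(np.float64(236.97064196267516), np.float64(281.34304862529973)) (np.float64(236.69608932897904), np.float64(276.7416981617675))
```

View pics/s7.png

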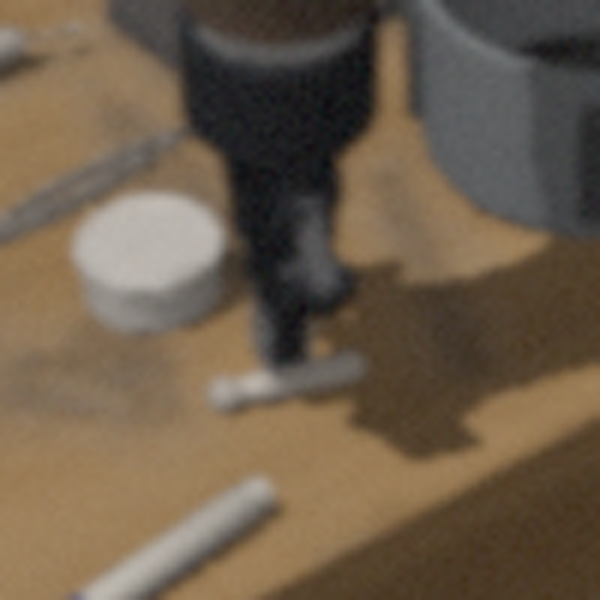

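Emit:
apply_moves([
  [[0, 0, 2, 0], [0, 0, 2, 0], [0, 0, 2, 0], [0, 0, 2, 0], [0, 0, 0, 0], [0, 0, 0, 0], [0, 0, 0, 0], [0, 0, 0, 0], [0, 0, 0, 0], [0, 0, 0, 0]],
])

```text
clock: 14.8
eef_pos: [0.428, 0.0692, 0.0056]
tool_rot: [0.987, -0.159, 0.021, -0.012]
ft_force: [-1.0, -0.1, 3.3]
grip_width: -0.0004
```

Run:
```python
from pf import *
c=cams.camera('wrist');o=telemetry.get_obs();R=Ro.from_quat(o['tool_rot']).as_matrix();p=o['eef_pos']
for d in(-.03,-.02,-.01,0,.017):print(d,np.round(proj(c,p+R@[0,-.011,d]),1))
T=np.array(c['camera_from_world']);print(R.T@(-T[:3,:3].T@T[:3,3]-p), p)
```

```text
-0.03 [277.6 273.2]
-0.02 [277.7 262.8]
-0.01 [277.7 253.8]
0 [277.8 245.8]
0.017 [277.9 234.1]
[ 0.00050313 -0.07720281 -0.14979016] [0.42798363 0.06916386 0.00563993]
```

Emit:
apply_moves([
  [[0, 0, -12, 0], [0, 0, 0, 0], [0, 0, 0, 0], [0, 0, 0, 0], [0, 0, 0, 0], [0, 0, 0, 0], [0, 0, 11, 0], [0, 0, 8, 0], [0, 0, 0, 0], [0, 0, 0, 0]],
], hand=-0.3)

```text
clock: 15.85
eef_pos: [0.4267, 0.069, -0.0043]
tool_rot: [0.987, -0.159, 0.019, -0.011]
ft_force: [0.3, -0.5, -0.3]
grip_width: 0.0299
```

Run:
```python
from pf import *
goto(.4267,.069,-.004,-18.5);tilt();print(telemetry.get_obs()['ft_force'])
```

```text
pos [ 0.4267  0.069  -0.0043] yaw -18.3 j6 2.04 w 0.0299 TURN 0.2 SHIFT [ 0.   0.  -0.3]
tool z [ 0.042  0.016 -0.999] joints [ 0.154  0.333 -0.556  0.638  0.009  2.044] clk 15.85
[ 0.34202695 -0.54484159 -0.31257403]
```

Emit:
apply_moves([
  [[0, 0, 0, 0], [0, 0, 0, 0], [0, 0, 0, 0], [0, 0, 0, 0], [0, 0, 0, 0], [0, 0, 0, 0], [0, 0, -10, 0], [0, 0, -20, 0], [0, 0, -30, 0], [0, 0, -30, 0]],
], hand=-1)

```text
clock: 16.85
eef_pos: [0.4189, 0.067, 0.0868]
tool_rot: [0.987, -0.159, 0.015, -0.01]
ft_force: [0.8, 0.3, -0.1]
grip_width: 0.0118
```

Run:
```python
from pf import *
goto(.472,-.135,.150,-18.5);tilt()
```

```text
pos [0.4189 0.067  0.0868] yaw -18.3 j6 2.04 w 0.0118 TURN 0.2 SHIFT [116.  173.2 -64.4]
tool z [ 0.0325  0.0145 -0.9994] joints [ 0.152  0.185 -0.452  0.9    0.009  2.042] clk 16.85
```

Emit:
apply_moves([
  [[0, 0, -40, 0], [0, 0, -30, 0], [25, 45, 0, 0], [25, 45, 0, 0], [25, 45, 0, 0], [25, 40, 0, 0], [8, 0, 0, 0], [0, 0, 0, 0], [0, 0, 0, 0], [0, 0, 0, 0]],
])

```text
clock: 17.85
eef_pos: [0.4694, -0.1338, 0.1717]
tool_rot: [0.988, -0.154, 0.024, -0.011]
ft_force: [0.7, 0.7, -1.0]
grip_width: 0.0113
```

Run:
```python
from pf import *
goto(.465,-.135,.055,-18.5);tilt()
c=cam('wrist','w8');im=c['color'][:,:,::-1].copy()
C=np.array([.4829,-.1398,0]);a=np.radians(9.2)
for z in(.09,):
  for t in np.arange(0,6.28,.2):
    u=proj(c,C+[.079*np.cos(t),.079*np.sin(t),z]);cv2.circle(im,(int(u[0]),int(u[1])),2,(0,0,255),-1)
cv2.imwrite('pics/w8.png',im)
```

```text
pos [ 0.4694 -0.1338  0.1717] yaw -17.7 j6 1.58 w 0.0113 TURN 0.8 SHIFT [ -9.    6.1 116.2]
tool z [ 0.0519  0.015  -0.9985] joints [-0.296  0.211 -0.173  1.142  0.029  1.583] clk 17.85
```

View pics/w8.png

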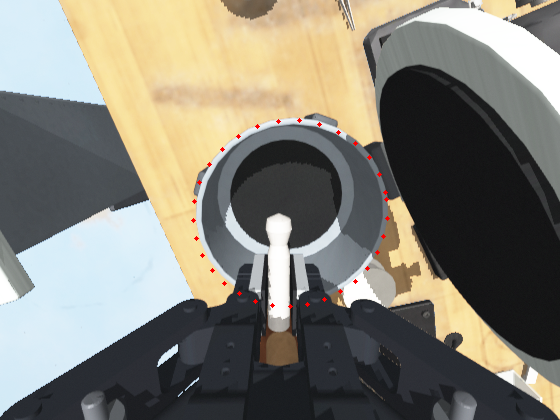

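Emit:
apply_moves([
  [[-9, 6, 30, 0], [0, 0, 40, 0], [0, 0, 40, 0], [0, 0, 0, 0], [0, 0, 0, 0], [0, 0, 0, 0], [0, 0, 0, 0], [0, 0, 0, 0], [0, 0, 0, 0], [0, 0, 0, 0]],
])

```text
clock: 18.9
eef_pos: [0.4706, -0.1296, 0.069]
tool_rot: [0.989, -0.147, 0.033, -0.011]
ft_force: [0.3, 0.2, -0.1]
grip_width: 0.0111
```

Emit:
apply_moves([
  [[0, 0, 0, 0], [0, 0, 0, 0], [0, 0, 0, 0], [0, 0, 0, 0], [0, 0, 0, 0], [0, 0, -40, 0], [0, 0, -40, 0], [0, 0, -35, 0], [0, 0, 0, 0], [0, 0, 0, 0]],
], hand=-0.3)

```text
clock: 19.9
eef_pos: [0.4613, -0.131, 0.1866]
tool_rot: [0.989, -0.147, 0.031, -0.011]
ft_force: [0.3, -0.2, -0.4]
grip_width: 0.0298
```

Run:
```python
from pf import *
goto(.4254,.2461,.1,-4.5);tilt()
```

```text
pos [ 0.4613 -0.131   0.1866] yaw -17.0 j6 1.57 w 0.0298 TURN -12.5 SHIFT [ -70.6 -371.6   88.8]
tool z [ 0.0641  0.0126 -0.9979] joints [-0.297  0.175 -0.179  1.16   0.031  1.571] clk 19.9
```

Emit:
apply_moves([
  [[0, 0, 0, -6], [0, 0, 0, -6], [-9, -46, 0, 0], [-9, -46, 0, 0], [-9, -46, 0, 0], [-9, -46, 0, 0], [-9, -46, 0, 0], [-9, -46, 0, 0], [-9, -46, 0, 0], [-9, -46, 0, 0]],
])

```text
clock: 20.9
eef_pos: [0.4139, 0.2475, 0.1755]
tool_rot: [0.999, -0.046, 0.024, -0.005]
ft_force: [0.5, -0.8, 0.8]
grip_width: 0.0297
```

Emit:
apply_moves([
  [[0, 0, 40, 0], [0, 0, 40, 0], [0, 0, 0, 0], [0, 0, 0, 0], [0, 0, 0, 0], [0, 0, 0, 0], [0, 0, 0, 0], [0, 0, 0, 0], [0, 0, 0, 0], [0, 0, 0, 0]],
])

```text
clock: 21.9
eef_pos: [0.4185, 0.2556, 0.0963]
tool_rot: [0.999, -0.042, 0.026, -0.007]
ft_force: [-0.7, 0.3, 0.1]
grip_width: 0.0299
```

Run:
```python
from pf import *
c=cam('wrist','w9');punches(c)
goto(.4254,.2461,-.004,-4.5);tilt()
```

```text
px [383. 389.] xy [0.5152 0.057 ] L [0.018 0.078] jaw yaw 32.9
px [282. 226.] xy [0.4258 0.2457] L [0.065 0.01 ] jaw yaw -5.0
px [299. 148.] xy [0.4443 0.3095] L [0.009 0.064] jaw yaw 22.0
pos [0.4185 0.2557 0.0963] yaw -4.8 j6 2.21 w 0.0301 TURN -0.3 SHIFT [  2.5  10.6 100.4]
tool z [ 0.0527  0.0121 -0.9985] joints [ 0.56   0.28  -0.295  0.944 -0.018  2.213] clk 21.95
```

Emit:
apply_moves([
  [[3, 10, 35, 0], [0, 0, 35, 0], [0, 0, 20, 0], [0, 0, 0, 0], [0, 0, 0, 0], [0, 0, 0, 0], [0, 0, 0, 0], [0, 0, 0, 0], [0, 0, 0, 0], [0, 0, 0, 0]],
])

```text
clock: 22.95
eef_pos: [0.4312, 0.2499, 0.0109]
tool_rot: [0.999, -0.041, 0.032, -0.011]
ft_force: [-0.3, 1.5, -1.0]
grip_width: 0.0302
```

Run:
```python
from pf import *
goto(.4258,.2457,-.004,-4.8);tilt()
```

```text
pos [0.4312 0.2499 0.0109] yaw -4.8 j6 2.19 w 0.0302 TURN 0.0 SHIFT [-5.9  5.  14.5]
tool z [ 0.0651  0.0197 -0.9977] joints [ 0.535  0.396 -0.396  0.713 -0.016  2.188] clk 22.95
```

Emit:
apply_moves([
  [[-7, 4, 6, 0], [0, 0, 9, 0], [0, 0, 0, 0], [0, 0, 0, 0], [0, 0, 0, 0], [0, 0, 0, 0], [0, 0, 0, 0], [0, 0, 0, 0], [0, 0, 0, 0], [0, 0, 0, 0]],
])

```text
clock: 23.95
eef_pos: [0.4243, 0.2465, -0.0058]
tool_rot: [0.999, -0.041, 0.032, -0.011]
ft_force: [-1.1, -0.5, -0.2]
grip_width: 0.0298
```

Run:
```python
from pf import *
goto(.4258,.2457,-.004,-4.8);tilt()
```

```text
pos [ 0.4243  0.2465 -0.0058] yaw -4.8 j6 2.19 w 0.0298 TURN 0.0 SHIFT [ 1.6  0.7 -1.7]
tool z [ 0.0653  0.0198 -0.9977] joints [ 0.537  0.411 -0.432  0.662 -0.016  2.19 ] clk 23.95
```

Emit:
apply_moves([
  [[1, 0, -2, 0], [0, 0, 0, 0], [0, 0, 0, 0], [0, 0, 0, 0], [0, 0, 0, 0], [0, 0, -10, 0], [0, 0, -40, 0], [0, 0, -40, 0], [0, 0, -40, 0], [0, 0, -30, 0]],
], hand=-1)

```text
clock: 24.95
eef_pos: [0.4103, 0.2406, 0.1583]
tool_rot: [0.999, -0.041, 0.027, -0.008]
ft_force: [0.7, 0.4, -0.6]
grip_width: 0.0094
```

Emit:
apply_moves([
  [[8, 44, 0, 0], [8, 44, 0, 0], [8, 44, 0, 0], [8, 44, 0, 0], [8, 44, 0, 0], [8, 44, 0, 0], [8, 44, 0, 0], [8, 44, 0, 0], [0, 0, 0, 0], [0, 0, 0, 0]],
])

```text
clock: 25.95
eef_pos: [0.4528, -0.125, 0.1686]
tool_rot: [0.998, -0.039, 0.039, -0.011]
ft_force: [0.8, -0.0, -0.2]
grip_width: 0.0094
```

Run:
```python
from pf import *
goto(.465,-.135,.055,-4.8);tilt()
```

```text
pos [ 0.4528 -0.125   0.1686] yaw -4.5 j6 1.35 w 0.0094 TURN 0.3 SHIFT [  4.2  11.9 114. ]
tool z [ 0.0788  0.0197 -0.9967] joints [-0.297  0.159 -0.248  1.094  0.042  1.352] clk 25.95
```

Emit:
apply_moves([
  [[-3, 12, 35, 0], [0, 0, 40, 0], [0, 0, 35, 0], [0, 0, 0, 0], [0, 0, 0, 0], [0, 0, 0, 0], [0, 0, 0, 0], [0, 0, 0, 0], [0, 0, 0, 0], [0, 0, 0, 0]],
])

```text
clock: 26.95
eef_pos: [0.4645, -0.1301, 0.0668]
tool_rot: [0.998, -0.033, 0.047, -0.01]
ft_force: [0.2, -0.5, 0.1]
grip_width: 0.0092
```

Emit:
apply_moves([
  [[0, 0, 0, 0], [0, 0, 0, 0], [0, 0, 0, 0], [0, 0, 0, 0], [0, 0, 0, 0], [0, 0, -40, 0], [0, 0, -40, 0], [0, 0, -35, 0], [0, 0, 0, 0], [0, 0, 0, 0]],
], hand=-0.3)

```text
clock: 27.95
eef_pos: [0.4521, -0.1321, 0.1841]
tool_rot: [0.998, -0.034, 0.046, -0.01]
ft_force: [0.5, 0.5, -1.6]
grip_width: 0.0294
```

Run:
```python
from pf import *
goto(.4443,.3095,.1,22);tilt()
```

```text
pos [ 0.4521 -0.1321  0.1841] yaw -3.9 j6 1.33 w 0.0294 TURN -25.9 SHIFT [ 150.6 -413.8   90.7]
tool z [ 0.0919  0.0174 -0.9956] joints [-0.314  0.14  -0.229  1.119  0.045  1.326] clk 27.95
```

Emit:
apply_moves([
  [[0, 0, 0, -8], [0, 0, 0, -8], [0, 0, 0, -8], [0, 0, 0, -2], [10, -45, 0, 0], [10, -45, 0, 0], [10, -45, 0, 0], [10, -45, 0, 0], [10, -45, 0, 0], [10, -45, 0, 0]],
])

```text
clock: 28.95
eef_pos: [0.3959, 0.1433, 0.1719]
tool_rot: [0.98, 0.194, 0.038, -0.001]
ft_force: [1.2, -0.1, -0.4]
grip_width: 0.0296
```

Emit:
apply_moves([
  [[20, -45, 0, 0], [20, -45, 0, 0], [20, -40, 0, 0], [0, 0, 0, 0], [0, 0, 0, 0], [0, 0, 0, 0], [0, 0, 0, 0], [0, 0, 0, 0], [0, 0, 0, 0], [0, 0, 0, 0]],
])

```text
clock: 29.95
eef_pos: [0.3947, 0.2896, 0.1651]
tool_rot: [0.98, 0.196, 0.031, 0.002]
ft_force: [-0.8, 0.1, -0.3]
grip_width: 0.0298
```

Run:
```python
from pf import *
goto(.4443,.3095,.1,22);tilt()
c=cam('wrist','w10');punches(c)
```

```text
pos [0.3947 0.2896 0.1651] yaw 22.6 j6 1.83 w 0.0298 TURN 0.6 SHIFT [49.4 -1.  68.2]
tool z [ 0.0621  0.0074 -0.998 ] joints [ 0.653  0.212 -0.19   1.115 -0.032  1.829] clk 29.95
px [208. 281.] xy [0.3699 0.165 ] L [0.063 0.015] jaw yaw 9.1
px [323. 275.] xy [0.4912 0.2189] L [0.014 0.06 ] jaw yaw 36.0
px [234. 276.] xy [0.3954 0.1824] L [0.06  0.015] jaw yaw 10.5
px [319. 191.] xy [0.4444 0.3097] L [0.064 0.008] jaw yaw 23.1
```

Emit:
apply_moves([
  [[45, 0, 0, 0], [0, 0, 40, 0], [0, 0, 40, 0], [0, 0, 40, 0], [0, 0, 20, 0], [0, 0, 0, 0], [0, 0, 0, 0], [0, 0, 0, 0], [0, 0, 0, 0], [0, 0, 0, 0]],
])

```text
clock: 31.0
eef_pos: [0.453, 0.3107, 0.0319]
tool_rot: [0.98, 0.194, 0.039, -0.001]
ft_force: [-0.4, -0.1, -0.9]
grip_width: 0.0302
```

Run:
```python
from pf import *
goto(.4444,.3097,-.004,22.8);tilt()
```

```text
pos [0.453  0.3107 0.0319] yaw 22.4 j6 1.8 w 0.0302 TURN -0.4 SHIFT [-11.1  -2.9  35.1]
tool z [ 0.0755  0.0169 -0.997 ] joints [ 0.618  0.445 -0.243  0.811 -0.03   1.797] clk 31.0
```

Emit:
apply_moves([
  [[-13, -3, 15, 0], [0, 0, 19, 0], [0, 0, 0, 0], [0, 0, 0, 0], [0, 0, 0, 0], [0, 0, 0, 0], [0, 0, 0, 0], [0, 0, 0, 0], [0, 0, 0, 0], [0, 0, 0, 0]],
])

```text
clock: 32.0
eef_pos: [0.4484, 0.3137, 0.0057]
tool_rot: [0.98, 0.194, 0.047, -0.005]
ft_force: [0.4, -0.3, -0.1]
grip_width: 0.0303
```

Run:
```python
from pf import *
goto(.4444,.3097,-.004,22.8);tilt()
```

```text
pos [0.4484 0.3137 0.0057] yaw 22.4 j6 1.81 w 0.0303 TURN -0.4 SHIFT [-6.1  2.   9.2]
tool z [ 0.0896  0.0272 -0.9956] joints [ 0.628  0.467 -0.296  0.72  -0.031  1.807] clk 32.0
```

Emit:
apply_moves([
  [[-7, 2, 10, 0], [0, 0, 0, 0], [0, 0, 0, 0], [0, 0, 0, 0], [0, 0, 0, 0], [0, 0, 0, 0], [0, 0, 0, 0], [0, 0, 0, 0], [0, 0, 0, 0], [0, 0, 0, 0]],
])

```text
clock: 33.0
eef_pos: [0.4454, 0.3108, -0.0033]
tool_rot: [0.98, 0.194, 0.048, -0.005]
ft_force: [0.4, 0.7, -0.7]
grip_width: 0.0299
```

Run:
```python
from pf import *
goto(.4444,.3097,-.004,22.8);tilt()
```

```text
pos [ 0.4454  0.3108 -0.0033] yaw 22.4 j6 1.81 w 0.0299 TURN -0.4 SHIFT [-1.4  0.6  0.5]
tool z [ 0.0925  0.0293 -0.9953] joints [ 0.627  0.471 -0.319  0.688 -0.031  1.806] clk 33.0
```

Emit:
apply_moves([
  [[0, 0, 0, 0], [0, 0, 0, 0], [0, 0, 0, 0], [0, 0, 0, 0], [0, 0, 0, 0], [0, 0, -10, 0], [0, 0, -40, 0], [0, 0, -40, 0], [0, 0, -40, 0], [0, 0, -30, 0]],
], hand=-1)

```text
clock: 34.0
eef_pos: [0.4261, 0.303, 0.1573]
tool_rot: [0.98, 0.194, 0.042, -0.002]
ft_force: [0.9, -0.2, -1.5]
grip_width: 0.0073
```

Emit:
apply_moves([
  [[-14, 42, 0, 0], [-14, 42, 0, 0], [-14, 42, 0, 0], [-14, 42, 0, 0], [-14, 42, 0, 0], [-14, 42, 0, 0], [-14, 42, 0, 0], [-14, 42, 0, 0], [-14, 42, 0, 0], [0, 0, 0, 0]],
])

```text
clock: 35.0
eef_pos: [0.4608, -0.1042, 0.1638]
tool_rot: [0.979, 0.197, 0.055, -0.004]
ft_force: [-0.4, 0.8, -0.8]
grip_width: 0.0077
```

Run:
```python
from pf import *
goto(.465,-.135,.055,22.4);tilt()
```

```text
pos [ 0.4608 -0.1042  0.1638] yaw 22.8 j6 0.92 w 0.0077 TURN 0.4 SHIFT [-19.8  28.7 107.7]
tool z [ 0.1068  0.0298 -0.9938] joints [-0.259  0.148 -0.277  1.049  0.056  0.917] clk 35.0
```

Emit:
apply_moves([
  [[-25, 28, 25, 0], [0, 0, 40, 0], [0, 0, 30, 0], [0, 0, 0, 0], [0, 0, 0, 0], [0, 0, 0, 0], [0, 0, 0, 0], [0, 0, 0, 0], [0, 0, 0, 0], [0, 0, 0, 0]],
])

```text
clock: 36.0
eef_pos: [0.4648, -0.1389, 0.0756]
tool_rot: [0.978, 0.197, 0.063, -0.0]
ft_force: [1.5, 0.3, -0.4]
grip_width: 0.0074
```

Run:
```python
from pf import *
goto(.465,-.135,.055,22.4);tilt()
```

```text
pos [ 0.4648 -0.1389  0.0756] yaw 22.8 j6 0.85 w 0.0074 TURN 0.4 SHIFT [-0.9 -4.  20.6]
tool z [ 0.1234  0.0255 -0.992 ] joints [-0.332  0.256 -0.4    0.805  0.064  0.846] clk 36.0
```

Release here and rise, then back off to view the scene.

Emit:
apply_moves([
  [[0, 0, 0, 0], [0, 0, 0, 0], [0, 0, 0, 0], [0, 0, 0, 0], [0, 0, 0, 0], [0, 0, -40, 0], [0, 0, -40, 0], [0, 0, -40, 0], [0, 0, -40, 0], [0, 0, 0, 0]],
], hand=-0.3)

```text
clock: 37.0
eef_pos: [0.443, -0.1427, 0.2384]
tool_rot: [0.979, 0.197, 0.061, -0.002]
ft_force: [1.0, -0.3, -0.4]
grip_width: 0.0297
```

Emit:
apply_moves([
  [[-20, -45, 0, 0], [-20, -45, 0, 0], [-20, -45, 0, 0], [-20, -45, 0, 0], [-20, -45, 0, 0], [-20, -45, 0, 0], [0, 0, 0, 0], [0, 0, 0, 0], [0, 0, 0, 0], [0, 0, 0, 0]],
])

```text
clock: 38.0
eef_pos: [0.2255, 0.0641, 0.2132]
tool_rot: [0.978, 0.199, 0.062, -0.003]
ft_force: [0.2, -0.5, 0.4]
grip_width: 0.03
```

Run:
```python
from pf import *
goto(.44,.12,.2,0);tilt()
w=cam('wrist','w11');t=cam('top','t11');s=cam('scene','s11')
im=t['color'][60:270,110:460,::-1]
cv2.imwrite('pics/t11c.png',cv2.resize(im,None,fx=2.28,fy=2.28,interpolation=cv2.INTER_CUBIC))
```

```text
pos [0.2255 0.0641 0.2132] yaw 23.0 j6 1.45 w 0.03 TURN 23.0 SHIFT [211.2 -55.3  40.5]
tool z [ 0.1197  0.03   -0.9924] joints [ 0.283 -0.422 -0.617  1.253 -0.005  1.453] clk 38.0
```

View pics/t11c.png

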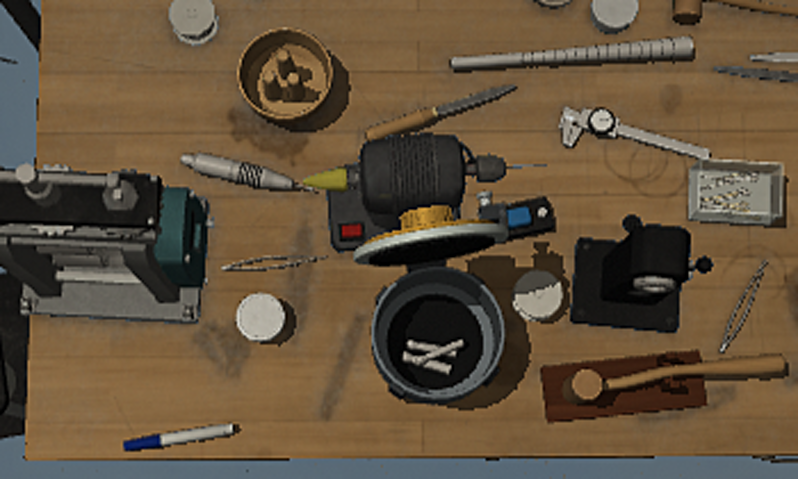

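```bash
cat >> h.py <<'E'
C=np.array([.484,-.140,0]);A=np.radians(9.2);xb=np.array([np.cos(A),np.sin(A),0]);yb=np.array([-np.sin(A),np.cos(A),0]);Z=np.array([0,0,1.])
H=C+.09*xb+.096*Z
def lidp(th,r,n=.011,s=0): return H+r*(-np.cos(th)*xb+np.sin(th)*Z)+n*(np.sin(th)*xb+np.cos(th)*Z)+s*yb
E
python3 - <<'E'
from h import *
t=cams.camera('top');s=cams.camera('scene')
for th in(1.3,1.35,1.4,1.45,1.5): print(th,'top in',np.round(proj(t,lidp(th,.176,-.006)),1),'out',np.round(proj(t,lidp(th,.176,.004)),1),'scene top',np.round(proj(s,lidp(th,.176,-.001)),1), 'top sides',np.round(proj(t,lidp(th,.09,-.006,.086)),1),np.round(proj(t,lidp(th,.09,-.006,-.086)),1), lidp(th,.176,.004).round(3))
# motor: near edge & far edge in top at several heights, project into scene
for u,v in((290,150),(290,135),(290,120)):
  for z in(.05,.1,.15,.2): p=onz(t,u,v,z);print(u,v,z,p.round(3),np.round(proj(s,p)))
s0=cv2.imread('pics/s11.png')[120:260,180:340]
cv2.imwrite('pics/s11c.png',cv2.resize(s0,None,fx=4,fy=4,interpolation=cv2.INTER_CUBIC))
E
```

```text
1.3 top in [303.4 178.9] out [302.8 174.7] scene top [278.4 143.4] top sides [266.1 182.3] [333.7 171.2] [ 0.53  -0.133  0.267]
1.35 top in [302.8 175.2] out [302.2 170.9] scene top [275.9 141.5] top sides [265.8 180.5] [333.4 169.4] [ 0.539 -0.131  0.269]
1.4 top in [302.3 171.4] out [301.6 167.2] scene top [273.3 139.7] top sides [265.5 178.8] [333.2 167.7] [ 0.547 -0.13   0.27 ]
1.45 top in [301.6 167.7] out [300.9 163.5] scene top [270.8 138.1] top sides [265.2 177. ] [332.9 165.9] [ 0.556 -0.128  0.271]
1.5 top in [301. 164.] out [300.3 159.8] scene top [268.2 136.7] top sides [264.9 175.2] [332.6 164.1] [ 0.564 -0.127  0.272]
290 150 0.05 [ 0.648 -0.11   0.05 ] [245. 198.]
290 150 0.1 [ 0.634 -0.109  0.1  ] [247. 185.]
290 150 0.15 [ 0.621 -0.107  0.15 ] [249. 171.]
290 150 0.2 [ 0.607 -0.105  0.2  ] [251. 157.]
290 135 0.05 [ 0.691 -0.111  0.05 ] [237. 191.]
290 135 0.1 [ 0.676 -0.109  0.1  ] [239. 179.]
290 135 0.15 [ 0.661 -0.107  0.15 ] [240. 165.]
290 135 0.2 [ 0.646 -0.106  0.2  ] [242. 151.]
290 120 0.05 [ 0.735 -0.111  0.05 ] [229. 185.]
290 120 0.1 [ 0.718 -0.109  0.1  ] [230. 172.]
290 120 0.15 [ 0.701 -0.108  0.15 ] [232. 159.]
290 120 0.2 [ 0.685 -0.106  0.2  ] [234. 146.]
```

View pics/s11c.png

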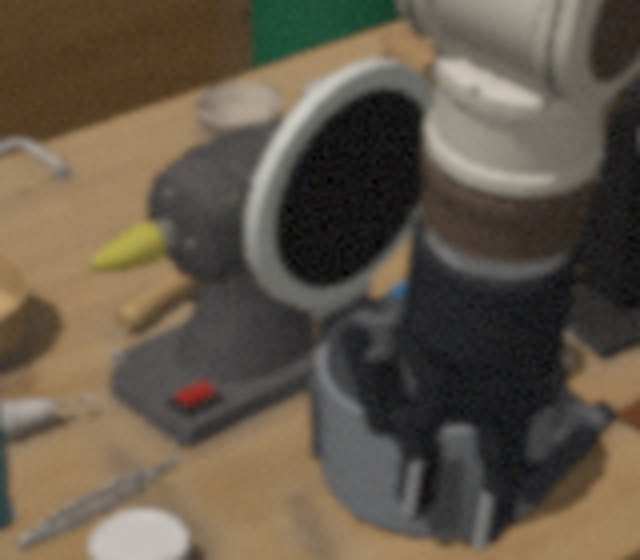

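Emit:
apply_moves([
  [[0, 0, -12, -8], [0, 0, -12, -8], [0, 0, -12, -8], [0, 0, -12, -8], [0, 0, -12, -8], [0, 0, -12, -8], [0, 0, -12, -8], [0, 0, -12, -8], [0, 0, -12, -8], [0, 0, -12, -4]],
], hand=-1)

```text
clock: 39.25
eef_pos: [0.2125, 0.0559, 0.335]
tool_rot: [0.636, 0.77, 0.046, 0.035]
ft_force: [0.2, 0.3, 0.8]
grip_width: 0.0
```

Run:
```python
from pf import *
goto(.593,-.124,.32,99);tilt()
```

```text
pos [0.2125 0.0559 0.335 ] yaw 100.9 j6 0.07 w 0.0 TURN 1.9 SHIFT [-237.4  343.8   53.1]
tool z [ 0.1124  0.0253 -0.9933] joints [ 0.264 -0.45  -0.316  1.589 -0.005  0.073] clk 39.25
```

Emit:
apply_moves([
  [[-29, 40, 3, 1], [-29, 40, 3, 1], [-29, 40, 3, 0], [-29, 40, 3, 0], [-29, 40, 3, 0], [-29, 40, 3, 0], [-29, 40, 3, 0], [-20, 30, 3, 0], [0, 0, 0, 0], [0, 0, 0, 0]],
])

```text
clock: 40.25
eef_pos: [0.5634, -0.1237, 0.3434]
tool_rot: [0.652, 0.756, 0.049, 0.034]
ft_force: [-0.8, 0.1, 0.2]
grip_width: 0.0002
```

Run:
```python
from pf import *
goto(.593,-.124,.31,99);tilt()
```

```text
pos [ 0.5634 -0.1237  0.3434] yaw 98.5 j6 -0.39 w 0.0002 TURN -0.5 SHIFT [-5.3 25.  36.6]
tool z [ 0.1158  0.0297 -0.9928] joints [-0.247  0.296  0.38   1.55   0.057 -0.391] clk 40.25
```

Emit:
apply_moves([
  [[-4, 26, 20, 0], [0, 0, 14, 0], [0, 0, 0, 0], [0, 0, 0, 0], [0, 0, 0, 0], [0, 0, 0, 0], [0, 0, 0, 0], [0, 0, 0, 0], [0, 0, 0, 0], [0, 0, 0, 0]],
])

```text
clock: 41.25
eef_pos: [0.5902, -0.1235, 0.3187]
tool_rot: [0.653, 0.755, 0.051, 0.037]
ft_force: [-0.9, 0.0, 0.5]
grip_width: -0.0001
```

Run:
```python
from pf import *
goto(.595,-.122,.234,99);tilt()
s=cam('scene','s12');t=cam('top','t12');w=cam('wrist','w12')
a=cv2.resize(s['color'][100:240,200:340,::-1],(400,400));b=cv2.resize(t['color'][110:210,250:350,::-1],(400,400))
cv2.imwrite('pics/v12.png',np.hstack([a,b]))
```

```text
pos [ 0.5902 -0.1235  0.3187] yaw 98.3 j6 -0.38 w -0.0001 TURN -0.7 SHIFT [-0.  -5.7 84.7]
tool z [ 0.1226  0.028  -0.9921] joints [-0.235  0.342  0.38   1.496  0.056 -0.376] clk 41.25
```

View pics/v12.png

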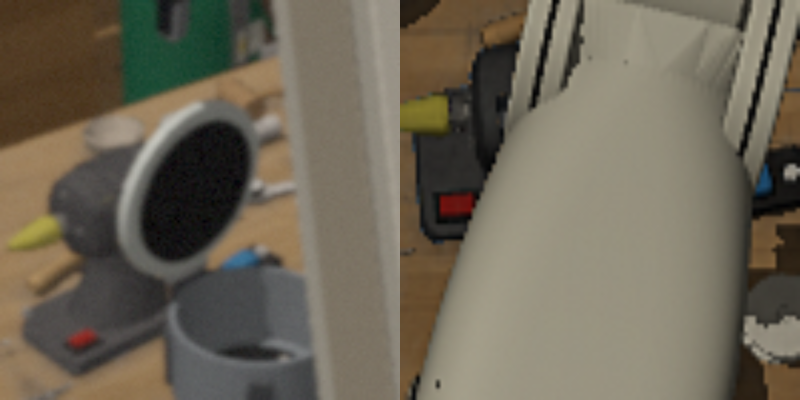

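Run:
```python
from pf import *
s=cam('scene');p=telemetry.get_obs()['eef_pos'];print(proj(s,p))
for z in(0,.05,.1,.15,.2):print(z,np.round(proj(s,p+[0,0,z])))
a=s['color'][:,:,::-1].copy();b=cv2.imread('pics/w12.png')
u=proj(s,p);cv2.circle(a,(int(u[0]),int(u[1])),3,(0,0,255),-1)
cv2.imwrite('pics/v13.png',cv2.resize(np.hstack([a[:,140:540],b[:,80:480]]),(800,420)))
```

```text
(np.float64(259.18608662092487), np.float64(115.47950449770244))
0 [259. 115.]
0.05 [259.  96.]
0.1 [258.  76.]
0.15 [258.  55.]
0.2 [257.  33.]
```

View pics/v13.png

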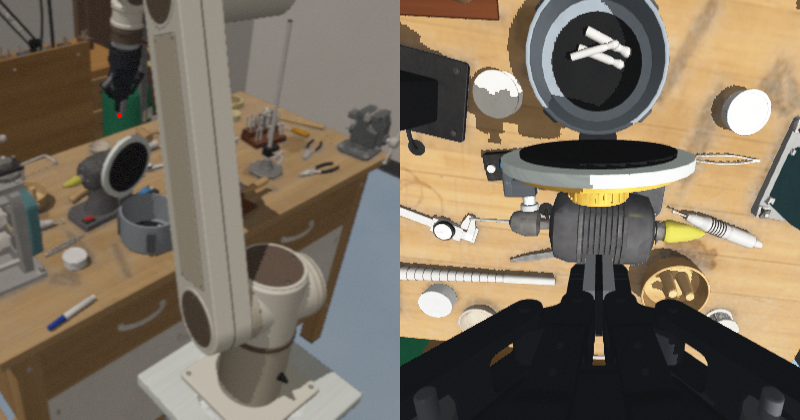

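Emit:
apply_moves([
  [[0, -6, 20, 0], [0, -4, 30, 0], [0, 0, 30, 0], [0, 0, 0, 0], [0, 0, 0, 0], [0, 0, 0, 0], [0, 0, 0, 0], [0, 0, 0, 0], [0, 0, 0, 0], [0, 0, 0, 0]],
])

```text
clock: 42.45
eef_pos: [0.5938, -0.1237, 0.2432]
tool_rot: [0.653, 0.755, 0.053, 0.042]
ft_force: [-0.6, 0.3, -0.5]
grip_width: 0.0001
```

Run:
```python
from pf import *
goto(.592,-.124,.234,99);tilt()
for th in(1.4,1.3,1.2,1.1,1.,.9,.8,.7,.6,.5,.4,.3):print(th,lidp(th,.155).round(3))
```

```text
pos [ 0.5938 -0.1237  0.2432] yaw 98.3 j6 -0.37 w 0.0001 TURN -0.7 SHIFT [-0.1 -3.1  8.8]
tool z [ 0.1338  0.0253 -0.9907] joints [-0.234  0.345  0.19   1.291  0.056 -0.375] clk 42.45
1.4 [ 0.558 -0.128  0.251]
1.3 [ 0.542 -0.131  0.248]
1.2 [ 0.528 -0.133  0.244]
1.1 [ 0.513 -0.135  0.239]
1.0 [ 0.499 -0.138  0.232]
0.9 [ 0.486 -0.14   0.224]
0.8 [ 0.474 -0.142  0.215]
0.7 [ 0.463 -0.143  0.204]
0.6 [ 0.453 -0.145  0.193]
0.5 [ 0.444 -0.147  0.18 ]
0.4 [ 0.436 -0.148  0.166]
0.3 [ 0.43  -0.149  0.152]
```

Emit:
apply_moves([
  [[0, -19, 0, 0], [0, -19, 0, 0], [0, -19, 0, 0], [0, -16, 4, 0], [0, -16, 4, 0], [0, -14, 7, 0], [0, -13, 7, 0], [0, 0, 0, 0], [0, 0, 0, 0], [0, 0, 0, 0]],
])

```text
clock: 43.45
eef_pos: [0.4877, -0.14, 0.2111]
tool_rot: [0.651, 0.755, 0.06, 0.051]
ft_force: [-0.6, -0.6, -0.7]
grip_width: -0.0
```

Run:
```python
from pf import *
goto(.484,-.139,.206,99);tilt();s=cam('scene','s14');w=cam('wrist','w14')
for th in(1.4,1.2,1.,.8,.6):print(th,np.round(proj(w,lidp(th,.176,-.006)),0),np.round(proj(s,lidp(th,.09,-.001,.086)),0))
```

```text
pos [ 0.4877 -0.14    0.2111] yaw 98.4 j6 -0.47 w -0.0 TURN -0.6 SHIFT [ 1.6 -4.3  4.5]
tool z [ 0.1555  0.0239 -0.9875] joints [-0.324  0.149 -0.155  1.126  0.072 -0.466] clk 43.45
1.4 [281. 428.] [245. 180.]
1.2 [280. 358.] [250. 185.]
1.0 [279. 276.] [255. 190.]
0.8 [278. 200.] [259. 196.]
0.6 [278. 140.] [262. 202.]
```

Emit:
apply_moves([
  [[0, -15, 10, 0], [0, -13, 10, 0], [0, -13, 10, 0], [0, -12, 12, 0], [0, -12, 12, 0], [0, -8, 12, 0], [0, -6, 12, 0], [0, 0, 0, 0], [0, 0, 0, 0], [0, 0, 0, 0]],
])

```text
clock: 44.55
eef_pos: [0.4317, -0.1506, 0.124]
tool_rot: [0.649, 0.756, 0.064, 0.058]
ft_force: [0.4, -0.5, -0.2]
grip_width: 0.0001
```

Run:
```python
from pf import *
goto(.43,-.148,.13,99);tilt();w=cam('wrist','w15')
for th in(1.4,1.2,1.,.8,.6,.4,.2,0):print(th,np.round(proj(w,lidp(th,.176,.004)),0))
for col in(230,330):print(col,[tuple(int(v) for v in w['color'][r,col]) for r in range(20,330,10)])
```

```text
pos [ 0.4317 -0.1506  0.124 ] yaw 98.7 j6 -0.54 w 0.0001 TURN -0.3 SHIFT [ 2.8 -0.3 -6.2]
tool z [ 0.1704  0.0226 -0.9851] joints [-0.394  0.118 -0.437  0.866  0.086 -0.541] clk 44.55
1.4 [286. 880.]
1.2 [286. 819.]
1.0 [286. 696.]
0.8 [284. 542.]
0.6 [283. 401.]
0.4 [282. 295.]
0.2 [282. 228.]
0 [281. 190.]
230 [(166, 195, 221), (166, 195, 221), (172, 189, 203), (165, 196, 221), (82, 72, 59), (208, 168, 111), (213, 172, 119), (211, 171, 118), (213, 173, 117), (211, 171, 115), (99, 78, 51), (101, 79, 51), (104, 81, 55), (104, 80, 54), (108, 85, 57), (103, 82, 55), (60, 65, 69), (66, 70, 75), (66, 69, 74), (83, 89, 94), (123, 129, 124), (139, 145, 140), (138, 144, 140), (125, 95, 41), (136, 104, 44), (247, 216, 94), (101, 91, 76), (245, 212, 93), (246, 213, 93), (19, 20, 23), (19, 20, 23)]
330 [(169, 198, 223), (171, 199, 223), (171, 199, 224), (169, 198, 224), (168, 196, 222), (166, 197, 223), (193, 156, 109), (203, 162, 109), (209, 169, 113), (222, 178, 119), (219, 178, 120), (218, 174, 118), (202, 161, 106), (207, 165, 109), (209, 169, 113), (72, 70, 67), (70, 76, 79), (68, 74, 77), (64, 68, 72), (77, 82, 87), (215, 222, 217), (250, 252, 250), (248, 250, 248), (248, 219, 95), (247, 218, 96), (246, 214, 93), (244, 208, 92), (247, 217, 96), (246, 215, 94), (19, 20, 23), (18, 20, 23)]
```

Emit:
apply_moves([
  [[0, -4, 8, 0], [0, -3, 8, 0], [0, -3, 6, 0], [0, 0, 3, 0], [0, 0, 2, 0], [0, 0, 0, 0], [0, 0, 0, 0], [0, 0, 0, 0], [0, 0, 0, 0], [0, 0, 0, 0]],
])

```text
clock: 45.6
eef_pos: [0.4289, -0.155, 0.1004]
tool_rot: [0.649, 0.755, 0.064, 0.064]
ft_force: [0.0, 0.5, 4.0]
grip_width: 0.0003
```

Run:
```python
from pf import *
goto(.43,-.148,.101,99);tilt();print(telemetry.get_obs()['ft_force'])
```

```text
pos [ 0.4289 -0.155   0.1004] yaw 98.6 j6 -0.55 w 0.0003 TURN -0.4 SHIFT [ 6.8  2.3 -0.3]
tool z [ 0.1792  0.0139 -0.9837] joints [-0.404  0.137 -0.488  0.785  0.083 -0.548] clk 45.6
[0.02969249 0.5365959  3.95358535]
```

Emit:
apply_moves([
  [[0, 0, 4, 0], [0, 0, 4, 0], [0, 0, 4, 0], [0, 0, 0, 0], [0, 0, -30, 0], [0, 0, -40, 0], [0, 0, -40, 0], [0, 0, -40, 0], [0, 0, 0, 0], [0, 0, 0, 0]],
])

```text
clock: 46.6
eef_pos: [0.4024, -0.1624, 0.2513]
tool_rot: [0.651, 0.753, 0.057, 0.072]
ft_force: [0.7, -0.3, -0.6]
grip_width: -0.0
```

Run:
```python
from pf import *
tilt();w=cam('wrist','w16')
print([(th,np.round(proj(w,lidp(th,.176,.004)),0)) for th in(.1,.05,0)])
goto(.43,-.148,.101,99)
hsv=cv2.cvtColor(w['color'],cv2.COLOR_RGB2HSV)
g=(hsv[...,1]<30)&(hsv[...,2]>110)
for col in(200,230,330,360):
  r=np.where(g[:,col])[0];print(col,r[(r>100)][:5], [tuple(int(v) for v in w['color'][k,col]) for k in range(150,330,12)])
print('pin,tick px',proj(w,C-.067*yb+.144*Z),proj(w,C-.058*yb+.113*Z),'ring',proj(w,C+.133*Z))
```

```text
tool z [ 0.1829 -0.0084 -0.9831] joints [-0.433 -0.042 -0.258  1.184  0.069 -0.573] clk 46.6
[(0.1, array([293., 175.])), (0.05, array([293., 171.])), (0, array([293., 167.]))]
pos [ 0.4027 -0.1625  0.2513] yaw 98.2 j6 -0.57 w -0.0001 TURN -0.8 SHIFT [ 15.7   1.8 152.7]
200 [207 208 209 210 211] [(207, 169, 118), (82, 55, 38), (207, 169, 117), (100, 78, 53), (100, 78, 53), (131, 128, 121), (248, 246, 241), (246, 244, 238), (246, 244, 238), (210, 170, 117), (17, 17, 17), (28, 37, 44), (177, 142, 97), (17, 20, 21), (18, 19, 22)]
230 [199 200 201 202 203] [(104, 83, 57), (87, 68, 46), (85, 66, 45), (84, 64, 45), (101, 94, 85), (246, 249, 246), (142, 146, 139), (136, 103, 43), (88, 92, 96), (210, 212, 210), (192, 194, 193), (53, 53, 53), (199, 161, 112), (131, 106, 76), (18, 20, 22)]
330 [174 175 176 177 178] [(205, 163, 108), (63, 67, 69), (115, 121, 118), (251, 252, 251), (249, 221, 98), (249, 221, 98), (249, 224, 100), (247, 216, 94), (248, 219, 96), (248, 219, 97), (248, 219, 97), (249, 222, 99), (96, 97, 96), (95, 92, 89), (18, 20, 23)]
360 [199 200 201 202 203] [(211, 169, 112), (218, 176, 119), (222, 181, 123), (222, 187, 136), (190, 169, 141), (251, 252, 251), (251, 252, 251), (248, 220, 99), (248, 221, 105), (249, 251, 249), (207, 169, 118), (182, 154, 119), (194, 166, 129), (19, 21, 24), (20, 23, 24)]
pin,tick px (np.float64(225.72366230797053), np.float64(264.201032859231)) (np.float64(239.2679003336656), np.float64(246.69181178246876)) ring (np.float64(292.5330842345828), np.float64(257.9767728084858))
```

Emit:
apply_moves([
  [[0, 0, -45, 0], [0, 0, -45, 0], [0, 0, -45, 0], [0, 0, 5, 0], [0, 0, 5, 0], [0, 0, 5, 0], [0, 0, 5, 0], [0, 0, 5, 0], [0, 0, 5, 0], [0, 0, 5, 0]],
])

```text
clock: 47.65
eef_pos: [0.3785, -0.1582, 0.3328]
tool_rot: [0.652, 0.755, 0.052, 0.055]
ft_force: [-0.4, 0.1, -0.7]
grip_width: 0.0002
```

Emit:
apply_moves([
  [[0, 0, 8, 0], [0, 0, 8, 0], [0, 0, 8, 0], [0, 0, 8, 0], [0, 0, 8, 0], [0, 0, 8, 0], [0, 0, 8, 0], [0, 0, 8, 0], [0, 0, 8, 0], [0, 0, 8, 0]],
])

```text
clock: 48.65
eef_pos: [0.3915, -0.1575, 0.2465]
tool_rot: [0.652, 0.755, 0.052, 0.055]
ft_force: [0.3, 0.3, 0.0]
grip_width: -0.0001
```

Emit:
apply_moves([
  [[-45, 0, 0, 0], [-45, 0, 0, 0], [-45, 0, 0, 0], [0, 0, 0, 0], [0, 0, 0, 0], [0, 0, 0, 0], [0, 0, 0, 0], [0, 0, 0, 0], [0, 0, 0, 0], [0, 0, 0, 0]],
])

```text
clock: 49.65
eef_pos: [0.4116, -0.2898, 0.2439]
tool_rot: [0.648, 0.758, 0.053, 0.053]
ft_force: [0.1, 0.7, -0.4]
grip_width: -0.0001
```

Emit:
apply_moves([
  [[15, 0, 0, 0], [15, 0, 0, 0], [15, 0, 0, 0], [15, 0, 0, 0], [15, 0, 0, 0], [15, 0, 0, 0], [15, 0, 0, 0], [15, 0, 0, 0], [15, 0, 0, 0], [0, 0, 0, 0]],
])

```text
clock: 50.65
eef_pos: [0.387, -0.1415, 0.243]
tool_rot: [0.646, 0.759, 0.054, 0.053]
ft_force: [0.3, -0.4, 0.0]
grip_width: -0.0002
```

Emit:
apply_moves([
  [[0, -50, 0, 0], [0, -50, 0, 0], [0, 0, 0, 0], [0, 0, 0, 0], [0, 0, 0, 0], [0, 15, 0, 0], [0, 15, 0, 0], [0, 15, 0, 0], [0, 15, 0, 0], [0, 15, 0, 0]],
])

```text
clock: 51.65
eef_pos: [0.3687, -0.1442, 0.2408]
tool_rot: [0.644, 0.761, 0.054, 0.057]
ft_force: [0.6, -0.5, 0.2]
grip_width: -0.0001
```

Emit:
apply_moves([
  [[0, 0, -45, 0], [0, 0, -45, 0], [0, 0, -45, 0], [0, 0, 5, 0], [0, 0, 5, 0], [0, 0, 8, 0], [0, 0, 8, 0], [0, 0, 8, 0], [0, 0, 8, 0], [0, 0, 8, 0]],
])

```text
clock: 52.65
eef_pos: [0.3616, -0.1423, 0.3217]
tool_rot: [0.641, 0.764, 0.053, 0.053]
ft_force: [-0.1, 0.1, -0.2]
grip_width: -0.0004
```

Emit:
apply_moves([
  [[0, 0, 8, 0], [0, 0, 8, 0], [0, 0, 8, 0], [0, 0, 8, 0], [0, 0, 8, 0], [0, 0, 8, 0], [0, 0, 8, 0], [0, 0, 8, 0], [0, 0, 8, 0], [0, 0, 8, 0]],
])

```text
clock: 53.65
eef_pos: [0.3739, -0.1409, 0.2348]
tool_rot: [0.641, 0.764, 0.053, 0.052]
ft_force: [0.3, -0.6, 0.2]
grip_width: 0.0001
```

Emit:
apply_moves([
  [[0, 0, -45, 0], [0, 0, -45, 0], [0, 0, -45, 0], [0, 0, 5, 0], [0, 0, 5, 0], [0, 0, 8, 0], [0, 0, 8, 0], [0, 0, 8, 0], [0, 0, 8, 0], [0, 0, 8, 0]],
])

```text
clock: 54.65
eef_pos: [0.3554, -0.139, 0.3071]
tool_rot: [0.641, 0.765, 0.05, 0.041]
ft_force: [0.6, 0.9, 0.8]
grip_width: 0.0001
```

Emit:
apply_moves([
  [[0, 0, 8, 0], [0, 0, 8, 0], [0, 0, 8, 0], [0, 0, 8, 0], [0, 0, 8, 0], [0, 0, 8, 0], [0, 0, 8, 0], [0, 0, 8, 0], [0, 0, 8, 0], [0, 0, 8, 0]],
])

```text
clock: 55.65
eef_pos: [0.366, -0.1366, 0.2199]
tool_rot: [0.641, 0.765, 0.05, 0.04]
ft_force: [-0.1, 0.6, 0.4]
grip_width: -0.0003
```

Run:
```python
from pf import *
tilt();goto(C[0],C[1],.2,0)
```

```text
tool z [ 0.1258  0.0243 -0.9918] joints [-0.415 -0.063 -0.351  1.177  0.073 -0.587] clk 55.65
pos [ 0.366  -0.1366  0.2199] yaw 100.1 j6 -0.59 w -0.0003 TURN -79.9 SHIFT [-114.5   -4.    34.4]
```

```bash
cat > col.py <<'E'
from h import *
from scipy.optimize import least_squares
def collar(c,fit=True,name=None):
    hsv=cv2.cvtColor(c['color'],cv2.COLOR_RGB2HSV)
    m=((hsv[...,0]>18)&(hsv[...,0]<32)&(hsv[...,1]>130)&(hsv[...,2]>100)).astype(np.uint8)
    global Cc;Cc=C.copy()
    if fit:
        k=max(cv2.findContours(m,cv2.RETR_EXTERNAL,cv2.CHAIN_APPROX_NONE)[0],key=cv2.contourArea)[:,0]
        P=np.array([onz(c,u,v,.107) for u,v in k])[:,:2]
        d=np.hypot(*(P-C[:2]).T);P=P[abs(d-.074)<.008]
        r=least_squares(lambda q:np.hypot(P[:,0]-q[0],P[:,1]-q[1])-.074,C[:2],loss='soft_l1',f_scale=.001)
        print('fit centre',r.x.round(4),'n',len(P),'rms',np.sqrt((r.fun**2).mean()).round(4));Cc[:2]=r.x
    g=hsv[...,2].astype(np.float32)
    th=np.radians(np.arange(-180,180,1.));rr=np.arange(.036,.072,.001)
    im=np.zeros((len(rr),len(th)),np.uint8);col=np.zeros((len(rr),len(th),3),np.uint8)
    for i,r in enumerate(rr):
        for j,t in enumerate(th):
            u,v=proj(c,Cc+[r*np.cos(t),r*np.sin(t),.107])
            if 0<=u<560 and 0<=v<420: im[i,j]=g[int(v),int(u)];col[i,j]=c['color'][int(v),int(u),::-1]
    if name: cv2.imwrite('pics/'+name+'.png',cv2.resize(col,None,fx=2,fy=6,interpolation=cv2.INTER_NEAREST))
    prof=np.median(im[(rr>.04)&(rr<.055)],0)
    print([(int(round(np.degrees(t))),int(p)) for t,p in zip(th,prof)][::4] if 0 else '')
    return np.degrees(th),prof,im
E
python3 - <<'E'
from col import *
w=cam('wrist','w17');th,p,im=collar(w,True,'unw')
for a in range(-178,-60,3): print(a,int(p[int(a+180)]),end=' | ')
E
```

```text
fit centre [ 0.4836 -0.1381] n 216 rms 0.002

-178 242 | -175 243 | -172 242 | -169 242 | -166 241 | -163 241 | -160 242 | -157 241 | -154 242 | -151 241 | -148 241 | -145 241 | -142 241 | -139 241 | -136 241 | -133 240 | -130 240 | -127 138 | -124 126 | -121 242 | -118 242 | -115 242 | -112 242 | -109 242 | -106 242 | -103 242 | -100 242 | -97 241 | -94 242 | -91 243 | -88 243 | -85 243 | -82 242 | -79 242 | -76 239 | -73 238 | -70 152 | -67 22 | -64 22 | -61 21 |
```

View pics/w17.png

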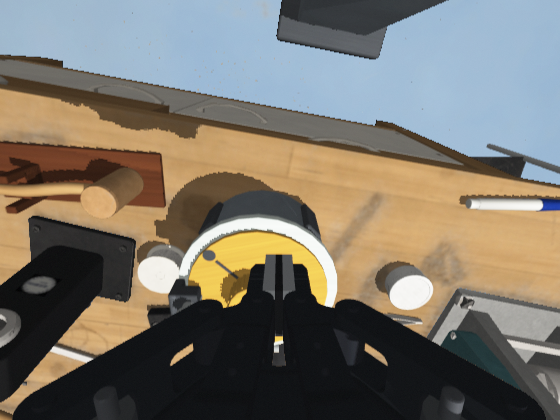

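Emit:
apply_moves([
  [[0, 0, 0, -8], [0, 0, 0, -8], [0, 0, 0, -8], [0, 0, 0, -8], [0, 0, 0, -8], [0, 0, 0, -8], [0, 0, 0, -8], [0, 0, 0, -8], [0, 0, 0, -3], [0, 0, 0, 0]],
], hand=1)

```text
clock: 56.7
eef_pos: [0.3656, -0.1362, 0.2168]
tool_rot: [0.088, 0.994, 0.018, 0.06]
ft_force: [0.0, -0.1, -0.3]
grip_width: 0.0851
```

Emit:
apply_moves([
  [[0, 0, -45, 0], [0, 0, -45, 0], [0, 0, -45, 0], [0, 0, 5, 0], [0, 0, 5, 0], [0, 0, 8, 0], [0, 0, 8, 0], [0, 0, 8, 0], [0, 0, 8, 0], [0, 0, 8, 0]],
])

```text
clock: 57.7
eef_pos: [0.3511, -0.1365, 0.2962]
tool_rot: [0.092, 0.994, 0.02, 0.054]
ft_force: [0.1, -0.3, 0.3]
grip_width: 0.0854
```

Emit:
apply_moves([
  [[0, 0, 8, 0], [0, 0, 8, 0], [0, 0, 8, 0], [0, 0, 8, 0], [0, 0, 8, 0], [0, 0, 8, 0], [0, 0, 8, 0], [0, 0, 8, 0], [0, 0, 8, 0], [0, 0, 8, 0]],
])

```text
clock: 58.7
eef_pos: [0.3603, -0.1335, 0.2088]
tool_rot: [0.092, 0.994, 0.021, 0.053]
ft_force: [-0.6, 0.4, -0.7]
grip_width: 0.0856
```

Emit:
apply_moves([
  [[0, 0, -45, 0], [0, 0, -45, 0], [0, 0, -45, 0], [0, 0, 5, 0], [0, 0, 5, 0], [0, 0, 5, 0], [0, 0, 5, 0], [0, 0, 5, 0], [0, 0, 5, 0], [0, 0, 5, 0]],
])

```text
clock: 59.7
eef_pos: [0.3428, -0.1334, 0.298]
tool_rot: [0.092, 0.995, 0.025, 0.042]
ft_force: [-0.4, -0.0, -0.8]
grip_width: 0.0856
```

```bash
sed -i 's/^C=np.array.*;A=/C=np.array([.4838,-.139,0]);A=/' h.py
python3 - <<'E'
from pf import *
tilt();goto(C[0],C[1],.2,167)
E
```

```text
tool z [ 0.0883  0.041  -0.9952] joints [-0.434 -0.101 -0.179  1.43   0.074 -1.817] clk 59.7
pos [ 0.3428 -0.1334  0.298 ] yaw 169.3 j6 -1.82 w 0.0856 TURN 2.3 SHIFT [-130.7   19.7  109.7]
```

Emit:
apply_moves([
  [[-13, 2, 3, 0.3], [-13, 2, 3, 0.3], [-13, 2, 3, 0.3], [-13, 2, 3, 0.3], [-13, 2, 3, 0.3], [-13, 2, 3, 0.3], [-13, 2, 3, 0], [-13, 2, 3, 0], [-13, 2, 3, 0], [-13, 2, 3, 0]],
])

```text
clock: 60.7
eef_pos: [0.4886, -0.1398, 0.2764]
tool_rot: [0.109, 0.993, 0.025, 0.041]
ft_force: [-0.1, -0.2, 1.1]
grip_width: 0.0854
```

Emit:
apply_moves([
  [[0, 0, 8, 0], [0, 0, 8, 0], [0, 0, 8, 0], [0, 0, 8, 0], [0, 0, 8, 0], [0, 0, 8, 0], [0, 0, 8, 0], [0, 0, 8, 0], [0, 0, 8, 0], [0, 0, 8, 0]],
])

```text
clock: 61.7
eef_pos: [0.4958, -0.1363, 0.1898]
tool_rot: [0.11, 0.993, 0.025, 0.041]
ft_force: [-0.4, -0.3, 0.6]
grip_width: 0.0856
```

Run:
```python
from pf import *
tilt();goto(C[0],C[1],.108,167)
```

```text
tool z [ 0.087   0.0414 -0.9953] joints [-0.308  0.229 -0.103  1.168  0.066 -1.657] clk 61.7
pos [ 0.4958 -0.1363  0.1898] yaw 167.3 j6 -1.66 w 0.0856 TURN 0.3 SHIFT [ 17.2 -10.2  80.2]
```

Emit:
apply_moves([
  [[4, -3, 6, 0], [4, -3, 6, 0], [4, -2, 7, 0], [4, -2, 7, 0], [2, 0, 8, 0], [0, 0, 8, 0], [0, 0, 8, 0], [0, 0, 8, 0], [0, 0, 8, 0], [0, 0, 0, 0]],
])

```text
clock: 62.7
eef_pos: [0.4798, -0.1394, 0.1148]
tool_rot: [0.11, 0.993, 0.026, 0.04]
ft_force: [0.1, -0.2, -0.0]
grip_width: 0.0853
```

Run:
```python
from pf import *
tilt();goto(C[0],C[1],.108,167);print(telemetry.get_obs()['ft_force'])
```

```text
tool z [ 0.0852  0.0419 -0.9955] joints [-0.324  0.266 -0.264  0.974  0.067 -1.673] clk 62.7
pos [ 0.4798 -0.1394  0.1148] yaw 167.3 j6 -1.67 w 0.0853 TURN 0.3 SHIFT [-3.3  0.8  7.1]
[ 0.08387828 -0.16870674 -0.04879873]
```

Emit:
apply_moves([
  [[-3, 1, 3, 0], [0, 0, 4, 0], [0, 0, 0, 0], [0, 0, 0, 0], [0, 0, 0, 0], [0, 0, 0, 0], [0, 0, 0, 0], [0, 0, 0, 0], [0, 0, 0, 0], [0, 0, 0, 0]],
])

```text
clock: 63.7
eef_pos: [0.4853, -0.1391, 0.1088]
tool_rot: [0.109, 0.993, 0.025, 0.042]
ft_force: [1.5, -0.3, 0.0]
grip_width: 0.0854
```

Emit:
apply_moves([
  [[0, 0, 0, 0], [0, 0, 0, 0], [0, 0, 0, 0], [0, 0, 0, 0], [0, 0, 0, 0], [0, 0, 0, 0], [0, 0, 0, 0], [0, 0, 0, 0], [0, 0, 0, 0], [0, 0, 0, 0]],
], hand=-1)

```text
clock: 64.7
eef_pos: [0.4855, -0.1392, 0.1097]
tool_rot: [0.11, 0.993, 0.025, 0.042]
ft_force: [-0.6, -1.0, 0.9]
grip_width: 0.0526
```

Run:
```python
from pf import *
tilt();goto(C[0],C[1],.108,167);print(telemetry.get_obs()['ft_force'],telemetry.get_obs()['ft_torque'])
```

```text
tool z [ 0.0889  0.0408 -0.9952] joints [-0.32   0.278 -0.262  0.959  0.067 -1.669] clk 64.7
pos [ 0.4855 -0.1392  0.1097] yaw 167.3 j6 -1.67 w 0.0526 TURN 0.3 SHIFT [ 1.8 -0.3  1.5]
[-0.58530868 -0.9915743   0.9027079 ] [ 0.00290303  0.12838699 -0.03144326]
```

Emit:
apply_moves([
  [[0, 0, 0, -5], [0, 0, 0, -5], [0, 0, 0, -5], [0, 0, 0, -5], [0, 0, 0, -5], [0, 0, 0, -5], [0, 0, 0, -5], [0, 0, 0, -5], [0, 0, 0, -4], [0, 0, 0, 0]],
])

```text
clock: 65.7
eef_pos: [0.4867, -0.1391, 0.1097]
tool_rot: [-0.284, 0.958, 0.007, 0.048]
ft_force: [0.9, -0.8, 2.9]
grip_width: 0.0529
```

Run:
```python
from col import *
tilt();goto(C[0],C[1],.108,32);print(telemetry.get_obs()['ft_force'],telemetry.get_obs()['ft_torque'])
w=cam('wrist','w18');th,p,im=collar(w,False,'unw2')
for a in range(-178,179,3): 
    print(a,int(p[int(a+180)]),end=' | ')
```

```text
tool z [ 0.0873  0.0401 -0.9954] joints [-0.319  0.281 -0.258  0.962  0.065 -2.464] clk 65.7
pos [ 0.4867 -0.1391  0.1097] yaw -146.9 j6 -2.46 w 0.0529 TURN 1.1 SHIFT [2.6 1.6 1.4]
[ 0.85914477 -0.75561551  2.91701478] [-0.06818863  0.62676594  0.15992762]

-178 22 | -175 22 | -172 21 | -169 80 | -166 22 | -163 34 | -160 55 | -157 141 | -154 245 | -151 245 | -148 246 | -145 243 | -142 136 | -139 135 | -136 132 | -133 133 | -130 132 | -127 132 | -124 131 | -121 131 | -118 131 | -115 131 | -112 131 | -109 131 | -106 131 | -103 131 | -100 131 | -97 132 | -94 132 | -91 131 | -88 130 | -85 132 | -82 133 | -79 47 | -76 123 | -73 136 | -70 136 | -67 135 | -64 135 | -61 136 | -58 139 | -55 181 | -52 134 | -49 135 | -46 136 | -43 135 | -40 135 | -37 134 | -34 134 | -31 132 | -28 126 | -25 128 | -22 132 | -19 132 | -16 130 | -13 236 | -10 249 | -7 249 | -4 249 | -1 250 | 2 250 | 5 250 | 8 250 | 11 250 | 14 250 | 17 250 | 20 250 | 23 250 | 26 250 | 29 249 | 32 249 | 35 248 | 38 240 | 41 67 | 44 45 | 47 66 | 50 83 | 53 83 | 56 23 | 59 15 | 62 15 | 65 15 | 68 15 | 71 15 | 74 147 | 77 247 | 80 248 | 83 247 | 86 247 | 89 247 | 92 247 | 95 247 | 98 247 | 101 246 | 104 246 | 107 246 | 110 245 | 113 246 | 116 246 | 119 246 | 122 247 | 125 247 | 128 246 | 131 246 | 134 244 | 137 246 | 140 247 | 143 245 | 146 246 | 149 245 | 152 245 | 155 246 | 158 245 | 161 243 | 164 237 | 167 23 | 170 22 | 173 21 | 176 20 |
```

Run:
```python
from col import *
w=cam('wrist','w19');hsv=cv2.cvtColor(w['color'],cv2.COLOR_RGB2HSV)
ang=np.arange(-100,-61,1.)
def row(r,z):
    o=''
    for a in ang:
        u,v=proj(w,C+[r*np.cos(np.radians(a)),r*np.sin(np.radians(a)),z]);h,s,b=hsv[int(round(v)),int(round(u))]
        o+= 'W' if s<60 and b>110 else ('.' if s>=110 and b>=80 else ('#' if b<80 else '-'))
    return o
print('-100..-61')
for r,z in((.045,.107),(.05,.107),(.053,.107),(.055,.107),(.057,.107),(.058,.110),(.058,.114),(.058,.118),(.058,.122),(.058,.126),(.06,.128),(.064,.128),(.07,.128),(.067,.144)):print(r,z,row(r,z))
print(w['color'].shape)
u=proj(w,C-.058*yb+.115*Z);print(u)
```

```text
-100..-61
0.045 0.107 .....................####..............
0.05 0.107 .....................###...............
0.053 0.107 ...........------....###...............
0.055 0.107 .......---W----------###.#.............
0.057 0.107 ....##----WW-----------#######--.......
0.058 0.11 ....###----WW-----------#####--#.......
0.058 0.114 .....##----WW-----------######--.......
0.058 0.118 ......###---WW----------######--.......
0.058 0.122 ........##---WW---------#######........
0.058 0.126 .........##---WW--------#####..........
0.06 0.128 .........#----WW----------#####--......
0.064 0.128 .........-W---WWWW----WW--###--##......
0.07 0.128 ..........#W--WWWWWWWWWWW##---#........
0.067 0.144 .............WW--WW-W---WWW-##--#......
(420, 560, 3)
(np.float64(332.58916221577874), np.float64(172.64208613519236))
```

Run:
```python
from col import *
im=cv2.imread('pics/w19.png')
a=cv2.resize(im[130:230,260:400],None,fx=5.6,fy=5.6,interpolation=cv2.INTER_CUBIC)
cv2.imwrite('pics/w19c.png',a)
```

```text
(no output)
```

View pics/w19c.png

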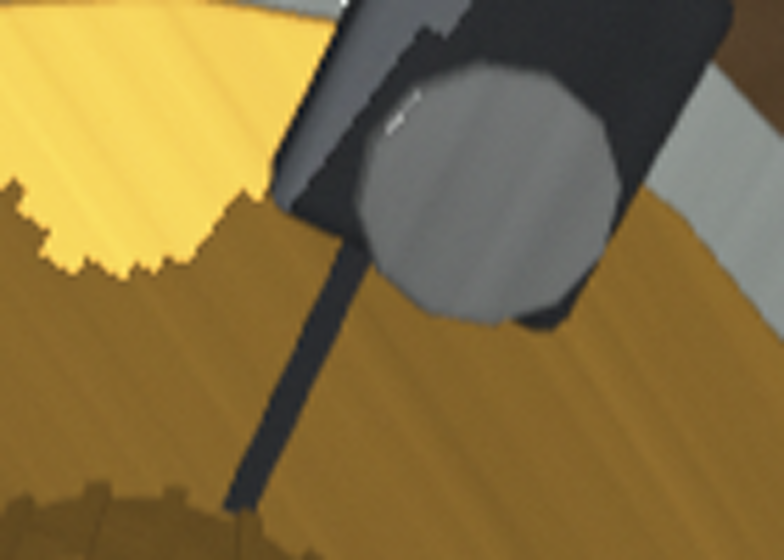

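Run:
```python
from col import *
w=cam('wrist')
def f(x,y,z): 
    p=onz(w,260+x/5.6,130+y/5.6,z)-C;print((x,y),z,(p+C).round(4),'r',np.hypot(p[0],p[1]).round(4),'ang',np.degrees(np.arctan2(p[1],p[0])).round(1))
f(490,194,.144);f(290,210,.128);f(550,332,.128);f(420,271,.128);f(728,5,.128)
f(356,245,.107);f(240,510,.107)
```

```text
(490, 194) 0.144 [ 0.4948 -0.2044  0.144 ] r 0.0663 ang -80.5
(290, 210) 0.128 [ 0.5039 -0.1942  0.128 ] r 0.0588 ang -70.1
(550, 332) 0.128 [ 0.4816 -0.1977  0.128 ] r 0.0587 ang -92.1
(420, 271) 0.128 [ 0.4928 -0.1959  0.128 ] r 0.0576 ang -81.1
(728, 5) 0.128 [ 0.4859 -0.2244  0.128 ] r 0.0854 ang -88.6
(356, 245) 0.107 [ 0.4952 -0.1926  0.107 ] r 0.0548 ang -78.0
(240, 510) 0.107 [ 0.4896 -0.1658  0.107 ] r 0.0274 ang -77.9
```

Emit:
apply_moves([
  [[0, 0, 0, 1.5], [0, 0, 0, 1.5], [0, 0, 0, 0], [0, 0, 0, 0], [0, 0, 0, 0], [0, 0, 0, 0], [0, 0, 0, 0], [0, 0, 0, 0], [0, 0, 0, 0], [0, 0, 0, 0]],
])

```text
clock: 66.85
eef_pos: [0.4866, -0.1391, 0.1097]
tool_rot: [-0.255, 0.966, 0.008, 0.047]
ft_force: [1.4, -0.1, 2.1]
grip_width: 0.053
```

Run:
```python
from col import *
goto(C[0],C[1],.108,32)
w=cam('wrist');th,p,im=collar(w,False)
for a in np.arange(-92,-68,1): print(a,int(p[int(a+180)]),end=' | ')
```

```text
pos [ 0.4866 -0.1391  0.1097] yaw -150.4 j6 -2.4 w 0.053 TURN -2.4 SHIFT [2.4 1.6 1.4]

-92 132 | -91 130 | -90 132 | -89 131 | -88 132 | -87 131 | -86 132 | -85 133 | -84 121 | -83 47 | -82 47 | -81 47 | -80 76 | -79 133 | -78 135 | -77 135 | -76 135 | -75 135 | -74 136 | -73 134 | -72 135 | -71 135 | -70 135 | -69 135 |
```

Emit:
apply_moves([
  [[0, 0, 0, 0], [0, 0, 0, 0], [0, 0, 0, 0], [0, 0, 0, 0], [0, 0, 0, 0], [0, 0, -15, 0], [0, 0, -40, 0], [0, 0, -45, 0], [0, 0, -45, 0], [0, 0, 0, 0]],
], hand=1)

```text
clock: 67.9
eef_pos: [0.4715, -0.1444, 0.2563]
tool_rot: [-0.255, 0.966, 0.01, 0.045]
ft_force: [1.5, 0.1, -0.2]
grip_width: 0.0853
```

Emit:
apply_moves([
  [[15, 15, 0, 3], [15, 15, 0, 3], [15, 15, 0, 3], [15, 15, 0, 3], [15, 15, 0, 3], [15, 15, 0, 3], [0, 15, 0, 3], [0, 15, 0, 3], [0, 0, 0, 1], [0, 0, 0, 0]],
])

```text
clock: 68.9
eef_pos: [0.3452, -0.0625, 0.2466]
tool_rot: [-0.03, 0.998, 0.02, 0.042]
ft_force: [0.3, -0.5, 0.1]
grip_width: 0.0854
```

Run:
```python
from col import *
goto(.43,-.365,.2,5);tilt()
w=cam('wrist','w20');th,p,im=collar(w,True)
print([(int(a),int(p[int(a+180)])) for a in np.arange(-92,-68,1)])
hsv=cv2.cvtColor(w['color'],cv2.COLOR_RGB2HSV)
for n,P in(('head top',[.424,-.317,.076]),('grip',[.43,-.365,.049]),('end',[.447,-.563,.05])):
    u,v=proj(w,P);print(n,round(u),round(v),hsv[int(v),int(u)] if 0<u<560 and 0<v<420 else None)
t=cam('top','t20');ht=cv2.cvtColor(t['color'],cv2.COLOR_RGB2HSV)
for r in range(212,240,2):print(r,[tuple(int(x) for x in ht[r,c]) for c in(350,360,368,376,390,400,410)])
```

```text
pos [ 0.3452 -0.0625  0.2466] yaw -176.6 j6 -1.86 w 0.0854 TURN -1.6 SHIFT [ -53.8 -310.3   40.8]
tool z [ 0.0834  0.0418 -0.9956] joints [-0.232 -0.13  -0.336  1.293  0.06  -1.862] clk 68.9
fit centre [ 0.4838 -0.1381] n 429 rms 0.0018

[(-92, 218), (-91, 217), (-90, 217), (-89, 217), (-88, 218), (-87, 218), (-86, 219), (-85, 216), (-84, 96), (-83, 77), (-82, 78), (-81, 79), (-80, 194), (-79, 218), (-78, 221), (-77, 221), (-76, 221), (-75, 221), (-74, 220), (-73, 219), (-72, 220), (-71, 220), (-70, 221), (-69, 221)]
head top 219 -126 None
grip 220 -178 None
end 190 -621 None
212 [(14, 131, 33), (16, 139, 110), (15, 140, 113), (15, 138, 118), (17, 134, 114), (17, 131, 113), (16, 129, 117)]
214 [(16, 136, 118), (16, 138, 113), (17, 138, 113), (17, 137, 112), (16, 137, 112), (16, 130, 122), (11, 162, 63)]
216 [(17, 133, 109), (16, 140, 109), (16, 140, 113), (17, 137, 121), (13, 157, 73), (6, 179, 20), (10, 184, 50)]
218 [(16, 129, 111), (17, 126, 113), (15, 140, 73), (10, 176, 55), (9, 184, 50), (9, 179, 30), (10, 182, 56)]
220 [(14, 138, 74), (10, 178, 56), (9, 183, 53), (11, 178, 53)
[... 341 characters left out ...]
, 137, 134), (5, 139, 11), (12, 213, 18)]
228 [(9, 174, 57), (16, 143, 57), (16, 138, 120), (17, 140, 71), (14, 153, 45), (12, 177, 26), (10, 177, 59)]
230 [(10, 181, 55), (15, 140, 51), (16, 139, 121), (17, 135, 49), (8, 191, 16), (10, 182, 21), (9, 170, 21)]
232 [(10, 184, 54), (15, 139, 55), (15, 137, 119), (10, 219, 21), (10, 180, 61), (10, 183, 57), (14, 174, 19)]
234 [(10, 181, 48), (16, 135, 51), (15, 135, 138), (12, 184, 25), (10, 179, 60), (9, 179, 60), (10, 183, 57)]
236 [(10, 182, 49), (15, 142, 43), (9, 210, 17), (11, 204, 25), (11, 182, 59), (10, 183, 57), (10, 178, 56)]
238 [(10, 183, 64), (10, 175, 67), (10, 186, 59), (10, 179, 60), (11, 185, 55), (11, 185, 55), (10, 200, 46)]
```

Emit:
apply_moves([
  [[-5, -31, 0, -0.5], [-5, -31, 0, -0.5], [-5, -31, 0, -0.5], [-5, -31, 0, 0], [-5, -31, 0, 0], [-5, -31, 0, 0], [-5, -31, 0, 0], [-5, -31, 0, 0], [-5, -31, 0, 0], [0, 0, 0, 0]],
])

```text
clock: 70.0
eef_pos: [0.4165, -0.3553, 0.2362]
tool_rot: [-0.045, 0.998, 0.019, 0.042]
ft_force: [0.2, 0.2, 0.2]
grip_width: 0.0853
```

```bash
cat > mal.py <<'E'
from h import *
def mallet(w,show=True):
    hsv=cv2.cvtColor(w['color'],cv2.COLOR_RGB2HSV);h,s,v=[hsv[...,i].astype(int) for i in range(3)]
    # head top: a disc at z=.076; handle at z .042 ; sample profiles across the handle
    return hsv
E
python3 - <<'E'
from mal import *
goto(.43,-.365,.2,5);tilt()
w=cam('wrist','w21');hsv=cv2.cvtColor(w['color'],cv2.COLOR_RGB2HSV)
for n,P in(('head top',[.424,-.317,.076]),('grip',[.43,-.365,.049]),('end',[.447,-.563,.05])): print(n,np.round(proj(w,P)))
# candidate wooden pixels: classify by hue/sat/val vs rest (dark red-brown) in a 4 mm world grid at z=.045
xs=np.arange(.48,.37,-.005)
for y in np.arange(-.28,-.58,-.0125):
    row=''
    for x in xs:
        u,v=proj(w,[x,y,.049]);
        if 0<=u<560 and 0<=v<420: a=hsv[int(v),int(u)];row+=f'{a[0]:3d}/{a[1]:3d}/{a[2]:3d} '
        else: row+='    -      '
    if abs((y+.28)/.0125)%3<.01: print(round(y,3),row)
E
```

```text
pos [ 0.4165 -0.3553  0.2362] yaw -175.0 j6 -2.41 w 0.0853 TURN 0.0 SHIFT [ -9.4 -12.1  36.8]
tool z [ 0.0829  0.0421 -0.9957] joints [-0.756  0.304  0.12   1.355  0.088 -2.415] clk 70.0
head top [282. 221.]
grip [282. 172.]
end [283. -45.]
-0.28  17/110/118  16/116/117  17/122/117  16/119/118  17/115/115  16/111/115  16/116/110  16/112/112  16/109/112  16/103/116  17/106/198  19/ 95/232  19/ 97/237  19/103/236  19/106/232  18/109/232  18/112/229  17/115/226  17/112/224  19/106/232  19/104/232  18/106/230 
-0.318  19/104/230  18/102/229  18/112/228  18/108/231  17/112/226  18/104/229  15/120/170  10/162/148  14/122/ 96  16/114/226  19/102/242  19/106/241  19/104/241  19/105/241  15/117/100  15/114/ 94  10/165/164  10/164/154  10/161/157  19/104/235  19/106/232  19/104/232 
-0.355  18/102/231  18/112/231  18/109/232  18/113/231  18/114/228  19/113/230  11/167/139  10/163/144  10/166/140  10/163/141  21/101/243  23/ 90/248  12/138/ 74  10/152/ 69  10/155/ 69   9/155/ 74  10/163/142  10/162/154  18/113/224  19/105/234  19/109/232  18/112/229 
-0.393  18/ 86/230  18/ 93/230  18/ 97/234  
[... 586 characters left out ...]
116  16/131/130  16/126/125  17/113/111  15/114/112  10/145/107  10/155/105  10/162/132  10/161/136  11/164/135  17/ 92/205  17/100/224  17/102/224  18/100/232  19/103/232  18/106/230 
-0.505  16/107/153  18/ 89/230  18/ 92/231  18/ 96/233  18/106/226  16/126/111  16/127/130  16/126/134  16/125/129  16/108/123  16/104/120  16/102/120  16/ 98/117  16/107/119  16/111/122  16/108/125  16/111/126  16/118/125  16/114/114  17/112/118  16/122/113  16/119/114 
-0.543     -          -          -          -          -          -          -          -          -          -          -          -          -          -          -          -          -          -          -          -          -          -
```

```bash
cat > mal.py <<'E'
from h import *
def measure(w):
    hsv=cv2.cvtColor(w['color'],cv2.COLOR_RGB2HSV).astype(int)
    def px(P):
        u,v=proj(w,P);u,v=int(round(u)),int(round(v));return hsv[v,u] if 0<=u<560 and 0<=v<420 else np.array([0,0,0])
    xs=np.arange(.38,.48,.001);B=[];Hd=[]
    for y in np.arange(-.335,-.475,-.005):
        b=[px([x,y,.008]) for x in xs];brown=np.array([(p[0]<13)&(p[1]>145) for p in b])
        k=xs[brown]
        if len(k)>8: B.append((y,k.min(),k.max()))
        h=[px([x,y,.049]) for x in xs];wood=np.array([(p[0]>=14)&(p[1]<150)&(p[2]>80) for p in h])
        lo,hi=(k.min()+.004,k.max()-.004) if len(k)>8 else (0,0)
        m=xs[wood&(xs>lo)&(xs<hi)]
        if len(m)>5: Hd.append((y,m.min(),m.max()))
    B=np.array(B)
    for i,n in((1,'lo'),(2,'hi')):
        q=np.polyfit(B[:,0],B[:,i],1);r=B[:,i]-np.polyval(q,B[:,0]);g=abs(r)<.004;q=np.polyfit(B[g,0],B[g,i],1);print('board',n,'slope deg',np.degrees(np.arctan(q[0])).round(2),'x at -.365',np.polyval(q,-.365).round(4),g.sum(),'/',len(g))
    for a in Hd:print('handle',np.round(a,3),'mid',round((a[1]+a[2])/2,4),'w',round(a[2]-a[1],3))
    # head top disc (z=.076)
    gx,gy=np.meshgrid(np.arange(.385,.465,.001),np.arange(-.35,-.28,.001))
    m=np.zeros(gx.shape,np.uint8)
    for i in np.ndindex(gx.shape):
        p=px([gx[i],gy[i],.076]);m[i]=255*((p[0]>=14)&(p[1]<130)&(p[2]>90)) 
    cv2.imwrite('pics/head.png',m);return gx,gy,m,px
E
python3 - <<'E'
from mal import *
w=cam('wrist','w22');gx,gy,m,px=measure(w)
for i in range(0,70,4):print(round(gy[i,0],3),' '.join('%3d'%px([x,gy[i,0],.076])[2] if px([x,gy[i,0],.076])[0]>=14 else ' . ' for x in np.arange(.385,.465,.004)))
E
```

```text
board lo slope deg -5.87 x at -.365 0.3925 28 / 28
board hi slope deg -5.67 x at -.365 0.4607 24 / 28
handle [-0.335  0.41   0.452] mid 0.431 w 0.042
handle [-0.34   0.417  0.453] mid 0.435 w 0.036
handle [-0.345  0.42   0.454] mid 0.437 w 0.034
handle [-0.35   0.42   0.455] mid 0.4375 w 0.035
handle [-0.355  0.421  0.455] mid 0.438 w 0.034
handle [-0.36   0.421  0.455] mid 0.438 w 0.034
handle [-0.365  0.423  0.456] mid 0.4395 w 0.033
handle [-0.37   0.423  0.456] mid 0.4395 w 0.033
handle [-0.375  0.424  0.456] mid 0.44 w 0.032
handle [-0.38   0.425  0.439] mid 0.432 w 0.014
handle [-0.385  0.427  0.458] mid 0.4425 w 0.031
handle [-0.39   0.427  0.458] mid 0.4425 w 0.031
handle [-0.395  0.429  0.459] mid 0.444 w 0.03
handle [-0.4    0.431  0.459] mid 0.445 w 0.028
handle [-0.405  0.432  0.459] mid 0.4455 w 0.027
handle [-0.41   0.434  0.461] mid 0.4475 w 0.027
handle [-0.415  0.434  0.465] mid 0.4495 w 0.031
handle [-0.42   0.436  0.465] mid 0.4505 w 0.029
handle [-0.425  0.436  0.462] mid 0.449 w 0.026
handle [-0.43   0.437  0.462] mid 0.4495 w 0.025
handle [-0.435  0.437  0.463] 
[... 1284 characters left out ...]
  .  244 246 245 245 246 246 245 246  .   .  225 229 225 232 117
-0.306 231 181  .   .   .   .  246 245 244 246 244 242 246 247  .  168 224 230 228 129 120
-0.302 231 229 224 229 231 231 236 244 245 244 245 245 247  .   .  192 208 199 141 121 120
-0.298 233 232 226 227 227 230 232 239 245 243 245 245 237 158 186 108 110 116 114 119 116
-0.294 234 232 225 227 228 231 232 236 237 237 230 227 122 113 112 112 113 115 114 119 117
-0.29 232 229 223 226 229 230 231 234 236 238 202 116 114 114 114 110 112 116 113 117 118
-0.286 231 229 225 227 229 234 234 235 235 130 121 116 113 105 105 104 103 106 103 108 114
-0.282 230 231 223 227 230 234 234 235 127 126 122 116 106 102 101 100 100 101 100 106 110
```

Run:
```python
from h import *
goto(.4284,-.3603,.018,6.2)
```

```text
pos [ 0.4157 -0.3522  0.2366] yaw -174.9 j6 -2.41 w 0.0853 TURN -1.1 SHIFT [  7.1 -17.2 218.3]
```

Emit:
apply_moves([
  [[0, -2, 11, -0.5], [0, -2, 11, -0.5], [1, -2, 11, 0], [1, -2, 11, 0], [1, -2, 11, 0], [1, -2, 11, 0], [1, -2, 11, 0], [0, -1, 11, 0], [0, -1, 11, 0], [0, -1, 11, 0]],
], hand=0)

```text
clock: 71.1
eef_pos: [0.4213, -0.3622, 0.1174]
tool_rot: [-0.057, 0.997, 0.02, 0.042]
ft_force: [0.2, 0.1, 0.1]
grip_width: 0.0424
```

Run:
```python
from h import *
goto(.4284,-.3603,.018,6.2);tilt()
```

```text
pos [ 0.4213 -0.3622  0.1174] yaw -173.6 j6 -2.44 w 0.0424 TURN 0.2 SHIFT [ 1.4 -2.4 99.6]
tool z [ 0.0819  0.0449 -0.9956] joints [-0.76   0.394 -0.068  1.08   0.089 -2.443] clk 71.1
```

Emit:
apply_moves([
  [[0, -1, 10, 0], [1, -1, 10, 0], [0, 0, 10, 0], [0, 0, 10, 0], [0, 0, 10, 0], [0, 0, 10, 0], [0, 0, 9, 0], [0, 0, 9, 0], [0, 0, 8, 0], [0, 0, 0, 0]],
])

```text
clock: 72.1
eef_pos: [0.4276, -0.3595, 0.022]
tool_rot: [-0.057, 0.997, 0.021, 0.041]
ft_force: [0.2, 0.6, -0.4]
grip_width: 0.0425
```

Run:
```python
from h import *
goto(.4284,-.3603,.018,6.2);tilt()
```

```text
pos [ 0.4276 -0.3595  0.022 ] yaw -173.6 j6 -2.43 w 0.0425 TURN 0.2 SHIFT [-0.3 -1.   4. ]
tool z [ 0.08    0.0467 -0.9957] joints [-0.749  0.502 -0.177  0.864  0.089 -2.432] clk 72.1
```

Emit:
apply_moves([
  [[0, -1, 3, 0], [0, 0, 0, 0], [0, 0, 0, 0], [0, 0, 0, 0], [0, 0, 0, 0], [0, 0, 0, 0], [0, 0, 0, 0], [0, 0, 0, 0], [0, 0, 0, 0], [0, 0, 0, 0]],
], hand=-1)

```text
clock: 73.1
eef_pos: [0.4286, -0.3609, 0.0193]
tool_rot: [-0.057, 0.997, 0.021, 0.042]
ft_force: [0.5, -0.2, -2.5]
grip_width: 0.0116
```

Run:
```python
from h import *
goto(.4284,-.3603,.018,6.2);tilt();print(telemetry.get_obs()['ft_force'])
```

```text
pos [ 0.4286 -0.3609  0.0193] yaw -173.5 j6 -2.43 w 0.0116 TURN 0.3 SHIFT [0.3 0.5 1.4]
tool z [ 0.0813  0.0459 -0.9956] joints [-0.749  0.507 -0.177  0.858  0.089 -2.433] clk 73.1
[ 0.5321117  -0.17330624 -2.48435011]
```

Emit:
apply_moves([
  [[0, 0, -6, 0], [0, 0, -12, 0], [0, 0, -15, 0], [0, 0, -15, 0], [0, 0, -15, 0], [0, 0, -15, 0], [0, 0, -15, 0], [0, 0, -15, 0], [0, 0, -15, 0], [0, 0, -15, 0]],
])

```text
clock: 74.1
eef_pos: [0.4139, -0.3659, 0.1669]
tool_rot: [-0.056, 0.997, 0.022, 0.04]
ft_force: [1.0, 0.0, -1.9]
grip_width: 0.0113
```

Run:
```python
from h import *
goto(.4996,-.2526,.17,6.5);tilt();print(telemetry.get_obs()['ft_force'])
```

```text
pos [ 0.4139 -0.3659  0.1669] yaw -173.6 j6 -2.46 w 0.0113 TURN -0.1 SHIFT [-97.9 102.6   9. ]
tool z [ 0.0775  0.0483 -0.9958] joints [-0.774  0.356  0.011  1.204  0.089 -2.457] clk 74.1
[ 0.99161864  0.02511595 -1.92343667]
```

Emit:
apply_moves([
  [[0, 0, -10, 0], [-11, 11, 0, 0], [-11, 11, 0, 0], [-11, 11, 0, 0], [-11, 12, 0, 0], [-11, 12, 0, 0], [-11, 12, 0, 0], [-11, 12, 0, 0], [-11, 11, 0, 0], [-9, 10, 0, 0]],
])

```text
clock: 75.1
eef_pos: [0.5017, -0.2423, 0.19]
tool_rot: [-0.058, 0.997, 0.024, 0.039]
ft_force: [0.7, -0.2, -2.1]
grip_width: 0.012
```

Run:
```python
from h import *
goto(.4996,-.2526,.17,6.5);tilt();print(telemetry.get_obs()['ft_force'])
t=cam('top','t30');w=cam('wrist','w30');s=cam('scene','s30')
o=telemetry.get_obs()['eef_pos'];hd=o+np.array([-.0051,.0484,.0567]);print('head top pred',hd,proj(t,hd),proj(w,hd),proj(s,hd))
ht=cv2.cvtColor(t['color'],cv2.COLOR_RGB2HSV);u,v=np.round(proj(t,hd)).astype(int)
for r in range(v-10,v+12,2):print(r,[tuple(int(x) for x in ht[r,c]) for c in range(u-12,u+13,3)])
```

```text
pos [ 0.5017 -0.2423  0.19  ] yaw -173.5 j6 -2.18 w 0.012 TURN 0.0 SHIFT [  4.9 -10.9  19.2]
tool z [ 0.0743  0.0516 -0.9959] joints [-0.495  0.336  0.044  1.238  0.081 -2.18 ] clk 75.1
[ 0.73818634 -0.17226918 -2.13121085]
head top pred [ 0.49646714 -0.19451363  0.24689378] (np.float64(328.75262601970593), np.float64(190.30984000753233)) (np.float64(271.8094727254939), np.float64(424.9867755603034)) (np.float64(305.02138480350726), np.float64(147.2908518462114))
180 [(56, 11, 164), (48, 19, 158), (16, 161, 106), (16, 137, 110), (15, 135, 115), (16, 139, 112), (15, 139, 114), (16, 153, 107), (21, 36, 148)]
182 [(18, 198, 138), (64, 11, 163), (47, 14, 160), (16, 144, 106), (16, 139, 110), (16, 139, 108), (16, 143, 107), (25, 30, 144), (22, 37, 152)]
184 [(19, 185, 142), (18, 169, 146), (44, 17, 163), (18, 82, 75), (15, 138, 116), (15, 136, 118), (16, 154, 78), (21, 37, 146), (23, 36, 147)]
186 [(19, 184, 147), (19, 188, 141), (26, 40, 109), (15, 139, 121), (15, 139, 119), (16, 139, 119), (15, 143, 116), (22, 31, 148), (23, 35, 146)]
188 [(19, 184, 147), (19, 185, 146), (16, 167, 81), 
[... 250 characters left out ...]
185, 143), (17, 164, 84), (15, 138, 70), (16, 145, 116), (16, 139, 119), (16, 137, 115), (16, 140, 118), (15, 141, 96), (16, 142, 54)]
194 [(19, 183, 146), (17, 149, 65), (14, 139, 46), (15, 134, 118), (15, 138, 116), (15, 138, 113), (16, 141, 114), (15, 145, 58), (17, 115, 51)]
196 [(19, 184, 144), (16, 158, 71), (15, 140, 51), (15, 130, 98), (15, 138, 118), (15, 140, 113), (15, 143, 109), (30, 16, 49), (20, 37, 160)]
198 [(19, 181, 151), (19, 184, 140), (16, 139, 46), (17, 146, 35), (15, 143, 66), (16, 142, 90), (8, 49, 21), (19, 48, 58), (21, 35, 73)]
200 [(19, 187, 153), (19, 188, 157), (17, 163, 61), (15, 155, 33), (15, 146, 28), (30, 30, 17), (105, 60, 17), (15, 147, 45), (21, 62, 66)]
```

Emit:
apply_moves([
  [[3, -4, 2, 0], [2, -3, 4, 0], [0, 0, 5, 0], [0, 0, 5, 0], [0, 0, 5, 0], [0, 0, 4, 0], [0, 0, 0, 0], [0, 0, 0, 0], [0, 0, 0, 0], [0, 0, 0, 0]],
])

```text
clock: 76.25
eef_pos: [0.4969, -0.2515, 0.161]
tool_rot: [-0.056, 0.997, 0.023, 0.037]
ft_force: [-0.0, 0.1, -2.6]
grip_width: 0.0114
```

Run:
```python
from h import *
goto(.4996,-.2486,.143,6.5);tilt();print(telemetry.get_obs()['ft_force'])
t=cam('top','t31');o=telemetry.get_obs()['eef_pos'];hd=o+np.array([-.0051,.0484,.0567]);u0,v0=proj(t,hd);print(hd,u0,v0)
x,y=int(u0)-20,int(v0)-20;g=cv2.cvtColor(t['color'],cv2.COLOR_RGB2GRAY)[y:y+40,x:x+40]
G=cv2.resize(g,None,fx=6,fy=6,interpolation=cv2.INTER_CUBIC)
c=cv2.HoughCircles(G,cv2.HOUGH_GRADIENT,1.2,20,param1=80,param2=12,minRadius=40,maxRadius=56)
if c is not None:
    for q in c[0][:4]:
        u,v=q[0]/6+x,q[1]/6+y;print('circle',u,v,q[2]/6,onz(t,u,v,hd[2]))
```

```text
pos [ 0.4969 -0.2515  0.161 ] yaw -173.7 j6 -2.19 w 0.0114 TURN -0.2 SHIFT [-1.7  1.8 18.3]
tool z [ 0.0717  0.0509 -0.9961] joints [-0.513  0.356 -0.005  1.173  0.08  -2.195] clk 76.25
[-0.03548508  0.13112326 -2.6228373 ]
[ 0.49179559 -0.20314393  0.21778617] 331.0651588936855 194.3624498518384
circle 333.3 194.7 7.4066663 [ 0.49093769 -0.20853545  0.21778617]
circle 330.9 198.1 8.986667 [ 0.48263917 -0.20254667  0.21778617]
circle 344.3 186.1 7.206667 [ 0.51194034 -0.2357049   0.21778617]
circle 318.1 187.5 8.086667 [ 0.5088327  -0.17206991  0.21778617]
```

Emit:
apply_moves([
  [[-3, 4, 0, 0], [0, 0, 4, 0], [0, 0, 4, 0], [0, 0, 4, 0], [0, 0, 4, 0], [0, 0, 3, 0], [0, 0, 0, 0], [0, 0, 0, 0], [0, 0, 0, 0], [0, 0, 0, 0]],
])

```text
clock: 77.3
eef_pos: [0.5015, -0.2473, 0.1442]
tool_rot: [-0.056, 0.997, 0.021, 0.039]
ft_force: [-2.3, -1.0, 1.8]
grip_width: 0.0114
```

Run:
```python
from h import *
goto(.4996,-.2486,.143,6.5);tilt();o=telemetry.get_obs();print(o['ft_force'],o['ft_torque'])
```

```text
pos [ 0.5015 -0.2473  0.1442] yaw -173.7 j6 -2.18 w 0.0114 TURN -0.2 SHIFT [ 2.1 -1.1  1. ]
tool z [ 0.0749  0.0471 -0.9961] joints [-0.501  0.368 -0.033  1.127  0.077 -2.182] clk 77.3
[-2.26170018 -0.95080122  1.8041927 ] [-0.02318276  0.52452905  0.12934534]
```

Emit:
apply_moves([
  [[0, 0, 4, 0], [0, 0, 4, 0], [0, 0, 4, 0], [0, 0, 0, 0], [0, 0, 0, 0], [0, 0, 0, 0], [0, 0, 0, 0], [0, 0, 0, 0], [0, 0, 0, 0], [0, 0, 0, 0]],
])

```text
clock: 78.3
eef_pos: [0.5048, -0.251, 0.1353]
tool_rot: [-0.055, 0.997, 0.017, 0.042]
ft_force: [-1.4, -0.7, 4.9]
grip_width: 0.0115
```

Run:
```python
from h import *
goto(.4996,-.2486,.143,6.5);tilt();o=telemetry.get_obs();print(o['ft_force'],o['ft_torque'])
```

```text
pos [ 0.5048 -0.251   0.1353] yaw -173.7 j6 -2.18 w 0.0115 TURN -0.2 SHIFT [ 4.2  3.2 -8. ]
tool z [ 0.0817  0.0376 -0.9959] joints [-0.501  0.375 -0.047  1.095  0.072 -2.181] clk 78.3
[-1.40768725 -0.70457216  4.85686271] [0.02487866 0.55764644 0.115547  ]
```

Emit:
apply_moves([
  [[0, 0, 12, 0], [0, 0, 10, 0], [0, 0, 0, 0], [0, 0, 0, 0], [0, 0, 0, 0], [0, 0, 0, 0], [0, 0, 0, 0], [0, 0, 0, 0], [0, 0, 0, 0], [0, 0, 0, 0]],
])

```text
clock: 79.3
eef_pos: [0.5125, -0.2565, 0.1202]
tool_rot: [-0.051, 0.997, 0.01, 0.049]
ft_force: [-1.1, -0.9, 4.1]
grip_width: 0.0115
```

Run:
```python
from h import *
goto(.4996,-.2486,.143,6.5);tilt();o=telemetry.get_obs();print(o['ft_force'],o['ft_torque'])
t=cam('top','t32');s=cam('scene','s32');hd=o['eef_pos']+np.array([-.0051,.0484,.0567]);u0,v0=proj(t,hd);print(hd,u0,v0)
x,y=int(u0)-20,int(v0)-20;g=cv2.cvtColor(t['color'],cv2.COLOR_RGB2GRAY)[y:y+40,x:x+40]
G=cv2.resize(g,None,fx=6,fy=6,interpolation=cv2.INTER_CUBIC)
c=cv2.HoughCircles(G,cv2.HOUGH_GRADIENT,1.2,20,param1=80,param2=12,minRadius=40,maxRadius=56)
if c is not None:
    for q in c[0][:4]:
        u,v=q[0]/6+x,q[1]/6+y;print('circle',u,v,q[2]/6,onz(t,u,v,hd[2]))
```

```text
pos [ 0.5125 -0.2565  0.1202] yaw -174.2 j6 -2.17 w 0.0115 TURN -0.7 SHIFT [  9.6   9.7 -23.7]
tool z [ 0.097   0.0247 -0.995 ] joints [-0.501  0.39  -0.067  1.04   0.068 -2.171] clk 79.3
[-1.08277749 -0.8584828   4.07303984] [ 0.1988574   0.73748158 -0.48883034]
[ 0.50735082 -0.20814454  0.17694624] 331.09746529669974 191.0366301894844
circle 328.5 195.7 7.386667 [ 0.49553856 -0.20138283  0.17694624]
circle 318.3 194.1 8.966666 [ 0.49974106 -0.17591532  0.17694624]
circle 325.3 176.9 8.766666 [ 0.54354008 -0.19432622  0.17694624]
circle 315.3 189.7 8.106667 [ 0.5109681  -0.16859328  0.17694624]
```

Emit:
apply_moves([
  [[0, 0, -8, 0], [0, 0, -10, 0], [0, 0, -12, 0], [0, 0, -12, 0], [0, 0, -12, 0], [0, 0, -12, 0], [0, 0, -12, 0], [0, 0, 0, 0], [0, 0, 0, 0], [0, 0, 0, 0]],
])

```text
clock: 80.4
eef_pos: [0.5053, -0.2565, 0.2033]
tool_rot: [-0.055, 0.997, 0.011, 0.049]
ft_force: [-0.4, 0.4, -2.4]
grip_width: 0.0117
```

Run:
```python
from h import *
goto(.4286,-.3609,.15,6.5);tilt();o=telemetry.get_obs();print(o['ft_force'],o['ft_torque'])
t=cam('top','t33');s=cam('scene','s33');w=cam('wrist','w33')
# where are wood-coloured head pixels in wrist and scene
hd=o['eef_pos']+np.array([-.0051,.0484,.0]);print(proj(w,hd),proj(s,hd),proj(t,hd))
print('pin w',proj(w,[.4945,-.2042,.144]),proj(w,[.4945,-.2042,.132]),'s',proj(s,[.4945,-.2042,.144]),proj(s,[.4945,-.2042,.132]))
he=o['eef_pos']+np.array([.022,-.172,0.022]);print('handle end lvl',proj(w,he),proj(t,he),proj(s,he))
hs=cv2.cvtColor(t['color'],cv2.COLOR_RGB2HSV)
u,v=np.round(proj(t,he)).astype(int)
for r in range(v-16,v+17,4):print(r,[tuple(int(x) for x in hs[r,c]) for c in range(u-24,u+25,6)])
```

```text
pos [ 0.5053 -0.2565  0.2033] yaw -173.8 j6 -2.19 w 0.0117 TURN -0.3 SHIFT [ 92.9 -95.7  42.7]
tool z [ 0.0973  0.0272 -0.9949] joints [-0.509  0.323  0.06   1.235  0.071 -2.187] clk 80.4
[-0.44912606  0.38766934 -2.44532325] [ 0.00756705  0.15035136 -0.05313318]
(np.float64(278.5356756606324), np.float64(335.5163432256094)) (np.float64(307.6594937212792), np.float64(160.35307701355032)) (np.float64(332.3674410007502), np.float64(191.98581490016107))
pin w (np.float64(292.5005771206107), np.float64(287.9393142048074)) (np.float64(293.2847743714535), np.float64(279.912324453381)) s (np.float64(307.15231488005776), np.float64(181.54557206165757)) (np.float64(307.0012346322034), np.float64(185.4403020426603))
handle end lvl (np.float64(260.96841809771195), np.float64(-222.2619647814151)) (np.float64(424.2132851766194), np.float64(178.84469020458147)) (np.float64(362.58693912855813), np.float64(125.37121153005752))
163 [(24, 41, 155), (24, 40, 152), (24, 43, 148), (24, 41, 155), (23, 40, 145), (24, 44, 140), (17, 130, 108), (17, 121, 103), (16, 127, 104)]
167 [(23, 38, 155), (23, 41, 156
[... 400 characters left out ...]
 41, 150), (23, 42, 145), (25, 44, 64), (23, 41, 161), (25, 37, 153), (17, 132, 114), (16, 126, 113), (16, 45, 62), (16, 130, 112)]
183 [(23, 41, 137), (23, 42, 133), (23, 43, 161), (0, 0, 6), (16, 163, 61), (17, 130, 108), (17, 131, 105), (21, 39, 104), (16, 136, 109)]
187 [(25, 41, 138), (24, 40, 133), (23, 42, 146), (23, 42, 152), (16, 135, 113), (16, 122, 109), (16, 123, 87), (17, 125, 106), (16, 132, 108)]
191 [(25, 42, 104), (21, 43, 78), (24, 42, 168), (23, 39, 151), (17, 134, 110), (16, 131, 107), (16, 136, 101), (18, 128, 106), (16, 140, 104)]
195 [(22, 45, 107), (23, 37, 184), (0, 0, 11), (16, 132, 77), (17, 129, 111), (16, 129, 105), (17, 136, 101), (17, 131, 105), (17, 139, 108)]
```

Run:
```python
import cv2,numpy as np
for n in('w30','w33'):
    im=cv2.imread(f'pics/{n}.png');h=cv2.cvtColor(im,cv2.COLOR_BGR2HSV).astype(int)
    for r in(10,40,80,120,160,200,230,300,320,340,360):
        s=''.join('#' if p[2]<60 else ('w' if 12<=p[0]<=26 and p[1]>70 and p[2]>=150 else ('d' if 12<=p[0]<=26 and p[1]>70 else ('r' if p[0]<12 and p[1]>100 else '-'))) for p in h[r,200:360:2])
        print(n,r,s)
```

```text
w30 10 ##########################---wwwwwwwwwwwwwwwwwwwwdd---------#ddddddddddddddddd#r
w30 40 #############################wwwwwwwwwwwwwwwdddd---#-----#dddddddddddddddddddrrr
w30 80 #---###############-#####--##wwwwwwwddddddddd-------#dddddddddddddddddddddwrrrrr
w30 120 wwwwwwwwwwwwwwwwwwwwwwwwdddddddddddddddddddwwwwwwwwwddddddddddddddddddwwwrrrrrrr
w30 160 wwwwwwwwwwwwwww------------dddddddddddddddd--ddddddddddddddddddddwwwwwwwrrrrrrrr
w30 200 wwwwwwwwwwwwwwwwwwwwwddddddddddddddddddddddddddddddddddddddddddddddddddddddddddd
w30 230 wwwwwwwwwwwwwwddddd######-----dddddddddddddddd########-----------------#######dd
w30 300 #------------d####################ddwwwwwwwwww#--#################-----------wd#
w30 320 #################################dwwwwwwwwwddd#-################################
w30 340 -----#########################dddddddwwwddddddddd###############################
w30 360 --############################dddddddddddddddddddd###########################---
w33 10 -#########----###-----#########---------wwwwwwwwwwwwwwwwwd------#ddddddddddddd#r
w33 40 #-------------------#########
[... 151 characters left out ...]
wwwwwww-w---####-#-#----------#-ddddddddddd-----#wwdddddddddddddddddwwwrrrrrr
w33 160 dwwwwwwwwwwwwwwwwwww------------ddddddddddddddddwwwwwwwwwwwwwwwwwwwwwwwwrrrrrrrr
w33 200 ###wwwwwwwwwwwwwwwwwwwwwwww-----ddddddwwdddddddddddddddddddddddddddddddddddddddd
w33 230 wwwwwwwwwwwwwwwwwdddddddddd-dd--dddddwwwwwwdddd-----------------------d-dddddddd
w33 300 #------------#####################dddwwwwwwddd#--#################-----------wd#
w33 320 #################################dddwwwwwwdddd#--###############################
w33 340 -----#########################wwdddwwwwwwdddddddd###############################
w33 360 --############################dddddddddddddddddddd###########################---
```

Emit:
apply_moves([
  [[10, -10, 2, 0], [10, -10, 2, 0], [10, -10, 2, 0], [10, -10, 2, 0], [10, -10, 2, 0], [10, -10, 2, 0], [10, -11, 2, 0], [10, -11, 2, 0], [8, -8, 2, 0], [0, 0, 0, 0]],
])

```text
clock: 81.55
eef_pos: [0.4195, -0.3646, 0.1696]
tool_rot: [-0.052, 0.997, 0.012, 0.047]
ft_force: [-0.5, 0.6, -1.9]
grip_width: 0.0115
```

Run:
```python
from h import *
goto(.4286,-.3609,.0193,6.5);tilt()
```

```text
pos [ 0.4195 -0.3646  0.1696] yaw -174.0 j6 -2.44 w 0.0115 TURN -0.5 SHIFT [ 4.800e+00 -1.000e-01  1.505e+02]
tool z [ 0.0917  0.029  -0.9954] joints [-0.763  0.341 -0.004  1.18   0.084 -2.437] clk 81.55
```

Emit:
apply_moves([
  [[2, 0, 10, -0.5], [2, 0, 10, 0], [1, 0, 10, 0], [0, 0, 10, 0], [0, 0, 10, 0], [0, 0, 10, 0], [0, 0, 10, 0], [0, 0, 10, 0], [0, 0, 10, 0], [0, 0, 0, 0]],
])

```text
clock: 82.55
eef_pos: [0.4247, -0.3601, 0.0705]
tool_rot: [-0.059, 0.997, 0.013, 0.047]
ft_force: [1.1, 0.5, -2.3]
grip_width: 0.0114
```

Run:
```python
from h import *
goto(.4286,-.3609,.0193,6.5);tilt();print(telemetry.get_obs()['ft_force'])
```

```text
pos [ 0.4247 -0.3601  0.0705] yaw -173.3 j6 -2.44 w 0.0114 TURN 0.2 SHIFT [ 1.1 -2.3 51.3]
tool z [ 0.0923  0.0311 -0.9952] joints [-0.751  0.429 -0.15   0.945  0.086 -2.439] clk 82.55
[ 1.07603238  0.54804123 -2.30249106]
```

Emit:
apply_moves([
  [[0, -1, 7, 0], [0, -1, 7, 0], [0, 0, 7, 0], [0, 0, 7, 0], [0, 0, 7, 0], [0, 0, 7, 0], [0, 0, 7, 0], [0, 0, 0, 0], [0, 0, 0, 0], [0, 0, 0, 0]],
])

```text
clock: 83.55
eef_pos: [0.432, -0.3607, 0.0225]
tool_rot: [-0.06, 0.997, 0.012, 0.05]
ft_force: [-1.2, 1.9, 3.7]
grip_width: 0.0117
```

Run:
```python
from h import *
goto(.4286,-.3609,.0193,6.5);tilt();print(telemetry.get_obs()['ft_force'])
```

```text
pos [ 0.432  -0.3607  0.0225] yaw -173.2 j6 -2.43 w 0.0117 TURN 0.3 SHIFT [3.7 0.2 2.8]
tool z [ 0.098   0.0294 -0.9948] joints [-0.744  0.492 -0.195  0.831  0.088 -2.432] clk 83.55
[-1.18467359  1.94574716  3.69751249]
```

Emit:
apply_moves([
  [[3, 0, 4, 0], [0, 0, 4, 0], [0, 0, 0, 0], [0, 0, 0, 0], [0, 0, 0, 0], [0, 0, 0, 0], [0, 0, 0, 0], [0, 0, 0, 0], [0, 0, 0, 0], [0, 0, 0, 0]],
])

```text
clock: 84.55
eef_pos: [0.4324, -0.3611, 0.021]
tool_rot: [-0.06, 0.997, 0.011, 0.054]
ft_force: [-1.5, 2.0, 3.5]
grip_width: 0.0112
```

Emit:
apply_moves([
  [[0, 0, 0, 0], [0, 0, 0, 0], [0, 0, 0, 0], [0, 0, 0, 0], [0, 0, 0, 0], [0, 0, 0, 0], [0, 0, -12, 0], [0, 0, -40, 0], [0, 0, -45, 0], [0, 0, -45, 0]],
], hand=0.3)

```text
clock: 85.55
eef_pos: [0.4131, -0.3622, 0.1596]
tool_rot: [-0.06, 0.997, 0.016, 0.048]
ft_force: [0.7, -0.7, -0.9]
grip_width: 0.0556
```

Emit:
apply_moves([
  [[0, 0, -40, 0], [0, 0, -25, 0], [10, 0, 0, 0], [10, 0, 0, 0], [0, 0, 0, 0], [0, 0, 0, 0], [0, 0, 0, 0], [0, 0, 0, 0], [0, 0, 0, 0], [0, 0, 0, 0]],
])

```text
clock: 86.55
eef_pos: [0.3859, -0.3678, 0.2323]
tool_rot: [-0.06, 0.997, 0.013, 0.052]
ft_force: [0.1, 0.2, 0.9]
grip_width: 0.0557
```

Run:
```python
from mal import *
goto(.4286,-.3609,.2,6.5);tilt()
w=cam('wrist','w40');gx,gy,m,px=measure(w)
for i in range(0,70,5):print(round(gy[i,0],3),' '.join('%3d'%px([x,gy[i,0],.076])[2] if px([x,gy[i,0],.076])[0]>=14 else ' . ' for x in np.arange(.385,.465,.004)))
P=[.4945,-.2042];print('pin px',proj(w,P+[.144]),proj(w,P+[.132]))
```

```text
pos [ 0.3859 -0.3678  0.2323] yaw -173.2 j6 -2.51 w 0.0557 TURN 0.3 SHIFT [-39.6   1.3  36.7]
tool z [ 0.1014  0.0318 -0.9943] joints [-0.817  0.264  0.054  1.315  0.096 -2.506] clk 86.55
board lo slope deg -5.71 x at -.365 0.3924 28 / 28
board hi slope deg -5.52 x at -.365 0.4608 24 / 28
handle [-0.335  0.398  0.453] mid 0.4255 w 0.055
handle [-0.34   0.401  0.454] mid 0.4275 w 0.053
handle [-0.345  0.409  0.454] mid 0.4315 w 0.045
handle [-0.35   0.413  0.454] mid 0.4335 w 0.041
handle [-0.355  0.414  0.455] mid 0.4345 w 0.041
handle [-0.36   0.414  0.455] mid 0.4345 w 0.041
handle [-0.365  0.415  0.456] mid 0.4355 w 0.041
handle [-0.37   0.416  0.456] mid 0.436 w 0.04
handle [-0.375  0.417  0.456] mid 0.4365 w 0.039
handle [-0.38   0.419  0.457] mid 0.438 w 0.038
handle [-0.385  0.419  0.457] mid 0.438 w 0.038
handle [-0.39   0.421  0.459] mid 0.44 w 0.038
handle [-0.395  0.423  0.459] mid 0.441 w 0.036
handle [-0.4    0.424  0.46 ] mid 0.442 w 0.036
handle [-0.405  0.426  0.46 ] mid 0.443 w 0.034
handle [-0.41   0.428  0.469] mid 0.4485 w 0.041
handle [-0.415  0.429  0.469] mid 0
[... 1235 characters left out ...]
229 227 232 127 117 118
-0.31  .   .   .   .  245 243 245 245 246 244 245 246  .   .  217 227 229 231 124 118 120
-0.305 226 229 230 228 228 243 244 243 243 244 246 237  .   .  186 194 123 117 119 118 122
-0.3 226 227 227 228 232 236 239 245 244 244 234 190 106 111 110 115 114 119 117 116 117
-0.295 227 227 226 229 231 232 235 237 233 122 117 117 111 110 111 115 115 118 118 117 119
-0.29 226 226 227 229 232 232 235 236 129 120 114 111 106 107 106 105 105 106 111 116 117
-0.285 225 226 228 231 234 231 235 126 124 115 110 101 100  97  98 100  99 103 106 115 117
pin px (np.float64(164.76321539960003), np.float64(345.9675971266909)) (np.float64(169.9445069842237), np.float64(337.66822275836194))
```

Emit:
apply_moves([
  [[0, 0, -20, 0], [-9, 25, 0, 0], [-9, 25, 0, 0], [-9, 25, 0, 0], [-9, 25, 0, 0], [-9, 25, 0, 0], [-9, 25, 0, 0], [-9, 25, 0, 0], [-9, 25, 0, 0], [-9, 25, 0, 0]],
])

```text
clock: 87.6
eef_pos: [0.4392, -0.1301, 0.265]
tool_rot: [-0.057, 0.997, 0.013, 0.052]
ft_force: [0.4, 0.5, -0.3]
grip_width: 0.0558
```

Run:
```python
from col import *
tilt();goto(.44,-.14,.25)
w=cam('wrist','w41');P=C+[0,.0009,0]-.067*yb
c0=[proj(w,P+z*Z) for z in(.144,.132)];print('pred',c0)
u,v=[int(x) for x in c0[0]];x,y=u-30,v-30
g=cv2.cvtColor(w['color'],cv2.COLOR_RGB2HSV)
for r in range(y,y+70,2):print(r,''.join('#' if p[2]<70 else('.' if p[1]>90 else ('o' if p[2]<150 else 'W')) for p in g[r,x:x+70]) if 0<=r<420 else '')
f=K(w);print('pin radius px',.009*f/np.linalg.norm(ray(w,0,0)[0]-(P+.144*Z)),'x0',x)
th,p,im=collar(w,True);print([(int(a),int(p[int(a+180)])) for a in np.arange(-92,-68,1)])
```

```text
tool z [ 0.1017  0.0322 -0.9943] joints [-0.331  0.071 -0.096  1.318  0.064 -2.014] clk 87.6
pos [ 0.4392 -0.1301  0.265 ] yaw -173.5 j6 -2.01 w 0.0558 TURN 0 SHIFT [  1.9 -10.2  14.7]
pred [(np.float64(239.88196061982035), np.float64(109.96039209455556)), (np.float64(242.88873647791618), np.float64(109.97886727066046))]
79 .....WWWWWWWWWWWWWWWWWWWWWWWWWooooooooo...............................
81 ........WWWWWWWWWWWWWWWoooooooooooooo.................................
83 ...............WWWooooooooooooooo.....................................
85 .........................o............................................
87 .......................................ooooooooo......................
89 .....................oooooooooooooooooooooooooo#####..................
91 ....................ooooooooooooooooooooooooooo######ooooo............
93 ....................ooooooooooooooooooooooooooo######ooooWWWWoooo.....
95 .................oooooooooooooooooooooooooooooo#####oooooWWWWWWWWooooo
97 ............oooWWWWWWoooooooooooooooooooooooooo#####ooooWWWWWWWWWWWWWW
99 .........ooWWWWWWWWWWooooooooooooo
[... 1509 characters left out ...]
...........................
141 ........................................oo............................
143 ........................................oo............................
145 ........................................o#............................
147 .........................................##...........................
pin radius px 9.84170309982076 x0 209
fit centre [ 0.4853 -0.1368] n 369 rms 0.003

[(-92, 242), (-91, 242), (-90, 242), (-89, 242), (-88, 242), (-87, 242), (-86, 226), (-85, 176), (-84, 146), (-83, 103), (-82, 139), (-81, 206), (-80, 232), (-79, 240), (-78, 243), (-77, 244), (-76, 244), (-75, 243), (-74, 244), (-73, 243), (-72, 243), (-71, 243), (-70, 243), (-69, 243)]
```

Emit:
apply_moves([
  [[10, 9, 1, 0], [10, 9, 1, 0], [10, 9, 1, 0], [10, 9, 1, 0], [10, 9, 1, 0], [10, 9, 1, 0], [10, 9, 1, 0], [10, 9, 1, 0], [5, 5, 0, 0], [0, 0, 0, 0]],
])

```text
clock: 88.65
eef_pos: [0.3414, -0.0555, 0.249]
tool_rot: [-0.06, 0.997, 0.014, 0.053]
ft_force: [0.4, 0.6, -0.4]
grip_width: 0.0556
```

Run:
```python
from col import *
goto(.3452,-.0625,.2466,-176.6)
w=cam('wrist','w42');P=C+[0,.0009,0]-.067*yb
c0=[proj(w,P+z*Z) for z in(.144,.132,.128)];print('pred now up/down/block',np.round(c0,1))
def show(im,u,v):
    g=cv2.cvtColor(im,cv2.COLOR_RGB2HSV)
    for r in range(v-26,v+34,2):
        if 0<=r<420: print(r,''.join('#' if p[2]<70 else('.' if p[1]>90 else ('o' if p[2]<150 else 'W')) for p in g[r,max(0,u-40):u+40]))
u,v=[int(x) for x in c0[0]];print('x0',max(0,u-40));show(w['color'],u,v)
# control: w20, pin up; pose then
R=Ro.from_quat([-.03,.998,.02,.042]).as_matrix()
o=telemetry.get_obs();Rn=Ro.from_quat(o['tool_rot']).as_matrix();T=np.array(w['camera_from_world'])
Tt=np.eye(4);Tt[:3,:3]=Rn;Tt[:3,3]=o['eef_pos'];X=T@Tt
T0=np.eye(4);T0[:3,:3]=R;T0[:3,3]=[.3452,-.0625,.2466]
k=dict(w);k['camera_from_world']=X@np.linalg.inv(T0)
c1=[proj(k,P+z*Z) for z in(.144,.132,.128)];print('w20 pred',np.round(c1,1))
u,v=[int(x) for x in c1[0]];print('x0',max(0,u-40));show(cv2.imread('pics/w20.png')[:,:,::-1].copy(),u,v)
```

```text
pos [ 0.3414 -0.0555  0.249 ] yaw -173.1 j6 -1.9 w 0.0556 TURN 3.5 SHIFT [-3.1 -7.2  2.6]
pred now up/down/block [[115.4 -11.7]
 [124.9  -5.9]
 [127.8  -4.1]]
x0 75
1 ####################.......WWWWWWWWWWWWWoooWWWWWWWWWWWWWWWWWWoo#ooooo##########.
3 #####################....WWWWWWWWWWWWWWWWoooWWWWWWWWWWWWWWWWoo##ooooo##########.
5 #####################..WWWWWWWWWWWWWWWWW.#ooooWWWWWWWWWWWWooooooooooo##########.
7 #####################oWWWWWWWWWWWWWWW.....oooooooWoWWWWWoooooooooooooo#########.
9 ###################oWWWWWWWWWWWWWW........oooooooooooo#oooo#####################
11 #################oWWWWWWWWWWWWWW.............##########oWWWo####################
13 #######oo......WWWWWWWWWWWWWW....................#########oooooo###############.
15 ..............WWWWWWWWWWWWW..........................##....##.Wooooo............
17 .............WWWWWWWWWWWWW......................................................
19 ............WWWWWWWWWWWW.............................................ooo........
21 ...........WWWWWWWWWWW................................................ooo.......
w20 pred [[100.6
[... 1019 characters left out ...]
ooooooooooooooooooo#########
24 #######################oWWWWWWWWWWWWWWWW....oooooooooooooooooooo##ooooo#########
26 #####################.oWWWWWWWWWWWWWWW......oooooooooooo##ooo###################
28 #################...oWWWWWWWWWWWWWW...........o###########WWWoo#################
30 ########.oo........WWWWWWWWWWWWWW...................#########ooooooo###.........
32 ..................WWWWWWWWWWWWW.................................................
34 .................WWWWWWWWWWWW...........................................ooo#....
36 ................WWWWWWWWWWWW.............................................ooo....
38 ...............WWWWWWWWWWW...............................................ooo....
```

Run:
```python
from h import *
t=cam('top','t50');a=cv2.cvtColor(cv2.imread('pics/t0.png') if 0 else cv2.imread('pics/top0.png'),cv2.COLOR_BGR2HSV);b=cv2.cvtColor(cv2.imread('pics/t50.png'),cv2.COLOR_BGR2HSV)
for n,h in(('before',a),('now',b)):
    print(n)
    for r in range(212,242,2):print(r,''.join('w' if p[0]>=13 and p[2]>95 else ('r' if p[0]<13 and p[2]>40 else ('#' if p[2]<=40 else '-')) for p in h[r,345:465]))
for nm,u,v in(('pen',190,252),('tin',225,200),('spool',347,188),('tweezers',437,195),('tw2',228,175)):
    print(nm,np.abs(cv2.imread('pics/top0.png')[v-12:v+12,u-14:u+14].astype(int)-t['color'][v-12:v+12,u-14:u+14,::-1]).mean().round(1))
o=telemetry.get_obs();print(o['ft_force'],o['clock'])
```

```text
before
212 wwwwwwwwwwwwwwwwwwwwwwwwwwwwwwwwwwwwwwwwwwwwwwwwwwwwwwwwwwwwwwwwwwwwwwwwwwwwwwwww-w#wwwwwwwwwwwwwwwwwwwwwwwwwwwwwwwwwwww
214 wwwwwwwwwwwwwwwwwwwwwwwwwwwwwwwwwwwwwwwwwwwwwwwwwwwwwwwww------rrrrrrrrrwwwwwwww--#wwwwwwwwwwwwwwwwwwwwwwwwwwwwwwwwwwwww
216 wwwwwwwwwwwwwwwwwwwwwwwwwwwwwwwwwwwwwww-w-----rrrrrrrr###rrrrrrrrrrrrrrr-wwwwwwwwwwwwww-w---w---w---w-wwwwww-wwwwwwwwwww
218 wwwwwwwwwwwwwwwwwwww-w-----rrrrrrrrrrrrrrrrrrrrrrrrrr############rrrrrrr#-w---wwwwwwwwwwwwwwwwwwwwwwwwwwwwwww-wwwwwwwwww
220 www----rrrrrrrrrrrrrrrrrrrrrrrrrrrrrrrrrrrrrrrrrrrrrr###rrr--wwwwwwwwwwwwwwwwwwwwwwwwwwwwwwwwwwwwwwwwwwwwwwww-#wwwwwwwww
222 ww#rrrrrrrrrrrrrrrr-wwwww-rrrrrrrrrrrrrrrrrrrrr#rwwwwwwwwwwwwwwwwwwwwwwwwwwwwwwwwwwwwwwwwwwwwwwwwwwwwwwww----##www-wwwww
224 ww-rrrrrrrrrrrrr-wwwwwwwwwwwrrrrrrrrrrr#--wwwwwwwwwwwwwwwww-----##########-----------------------------------##w----wwww
226 ww-rrrrrrrrrr---wwwwwwwwwwwww##-wwwwwwwwwwwwwwwwwww--###rrrr######rrrrrrr----#-----#----#------www#--##-wwwwwwwww---wwww
228 wwwrrrrrrrrr----wwwwwwwwwwwww---wwwwwwwwwwww--#############rrrr#rrrrrrrrrrwwwwwwwwwwwwwww
[... 2052 characters left out ...]
----#wwwwwwwwwwwww---ww---###########rrrrrrrrrr########rrrrrrr-w-----------wwwwwwwwwwwwwwwwwwwwwwwwwwwwwwwww
234 www-rrrrrrrr-----wwwwwwwwwwww-#########rr#rrrrrrrrrrrrrrrrrrrrrrrrrrrrrrrr#wwwwww--ww--wwwwwwwwwwwwwwwwwwwwwwwwwwwwwwwww
236 wwwwrrrrrrrrr-------wwwwwwww#########rrrrrrrrrrrrrrrrrrrrrrrrrrrrrrrrrrrrrrww-----wwwwwwwwwwwwwwwwwwwwwwwwwwwwwwwwwwwwww
238 wwww#rrrrrrrrr----###-----##########rrrrrrrrrrrrrrrrrrrrrrrrrrrrrr####-#-w------wwwwwwwwwwwwwwwwwwwwwwwwwwwwwwwwwwwwwwww
240 wwwwrrrrrrrrrrrrrrrrr##############rrrrrrrrrrrr#######-ww--------w----wwwwwwwwwwwwwwwwwwwwwwwwwwwwwwwwwwwwwwwwwwwwwwwwww
pen 7.7
tin 8.7
spool 33.2
tweezers 6.8
tw2 6.8
[-0.38627931  0.36903424 -0.08300813] 88.75
```

Run:
```python
from h import *
print(telemetry.get_obs()['joint_vel'].round(3));workorder.job_done()
```

```text
[-0.006  0.016  0.012 -0.003 -0.002 -0.001]
the job is handed in; nothing more can be done
```

I put the three punches I could see into the barrel, shut the lid and turned the collar to the locked mark. I then drove the pin down with the mallet, put the mallet back on its rest, and handed the job in at about 89 s. No verdict was reported.

**Last checks:**
- **Punches:** the top and wrist pictures showed all three inside before I shut the lid. I saw no others within reach, but I could not see behind the grinder.
- **Lid:** pressed down until it stopped at the expected height (about 4 N on the tool), then pressed a little more. I didn't measure its angle.
- **Collar:** its line was at about -82° against the pin at about -81°, so close to 0.98 rad. The last reading, from a noisier view, was about -83°.
- **Pin:** the wrist view put it about 11 of 12 mm down, give or take 1–1.5 mm. The same measurement taken before the strike showed it up.
- **Mallet:** standing on its rest with the handle in the fork, the head about 8 mm from where it started and the handle turned about 2°.
- **Other things on the bench:** the tin, pen and tweezers look unmoved. The spool's picture changed, most likely because the shadow over it moved; I never went near it.

**What disagreed or went wrong:**
- The fingertips stood about 23 mm farther back than the reported tool position implied. The first three grasps closed on nothing, and I corrected for it after a touch test.
- The tool slowly tilted as it moved, up to about 10°; I brought it back to about 6°.
- The mallet turned in the grip while pressing the pin. It levelled again when set on the rest.

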